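Turn a wall tile over with a margin trowel, ready for back-buttering

ROBOT

A 6-joint arm with a two-finger parallel gripper is mounted at the origin on a cart in front of the work surface, level with it; the furniture and walls round the work are solid. World frame = base frame: x ahead of the robot, y to its left, z up, the work surface at z = 0. Lengths are in m, angles in degrees, forces in N, time in s.
With the tool pointing down it reaches from about 0.35 to 0.875 m from the base axis. Payload 4.2 kg.
Tool frame: the origin (TCP) lies midway between the tips of the shut fingers; the grasp point (between the pads) lies 19 mm behind it; z points along the fingers, y is the line along which they close (so a half turn about z gives the same grasp; the last joint's range is limited). The gripper opens to 87 mm and grips with 3 to 60 N. Pads are 19 mm wide; open, the fingers measure 117 mm over their backs; the gripper's body (75 mm by 190 mm) begins 51 mm behind the grasp point.
Start: joints at [80.821, 22.042, 0.453, 0, -68.411, -14.817], TCP at [0.254, 0.571, 0.223] pointing down, gripper open.
Joint ranges: [-179.83, 179.83], [-69.29, 118.12], [-61.27, 80.66], [-181.25, 117.63], [-171.15, -9.14], [-177.46, 177.46]. Speed limits (degrees/s): [159.86, 159.86, 180, 180, 180, 180].

INTERFACE

Orientations are given as a 3x3 rotation matrix whose columns are the frame's x, y, z axes.
In Python, from station import r, cams gives the robot as it stands.
- The arm moves only by the tool play_rows, never from a script. Its argument "commands" is text: rows parted by semicolons, each of 6 numbers parted by spaces: the shift along the world's x, y, z normalised to -1 to 1, where 1 is 30 mm, then the turn, a rotation vector about the world's x, y, z normalised to -1 to 1, where 1 is 0.15 rad. A call has 1 to 20 rows; each row shifts and turns the commanded pose from where the row before left it; what a row does not reach is not made up. A row lasts 1/10 s, in which the tool goes at most 50 mm and 8.59 degrees, less where a joint would pass 70% of its speed; a pose out of reach is approached as far as the arm can. A call with a number of a shift or a turn outside -1 to 1 is refused whole. A call with a gripper value outside its range is refused whole. "grip" is the finger opening in mm, from 0 to 87, set as the call begins (left out, the last holds). The fingers move at their own pace and stop on an object; the grip force is fixed at half the most. Time passes only in rows, so rows that do not move let the fingers close. It gives the time, the measured TCP pose, the force, the opening and the grip force at its end, in the units of the state.
- r.sense(): the state, without advancing time (a new reading comes with each control period).
- cams.capture(name): name is "side" or "top"; returns (picture, depth): 384x512x3 uint8, blue, green, red; 384x512 float32, m along the optical axis (not along the pixel's ray), 0 where there is no reading.
- cams.camera_info(name): a dict with "mtx" (3x3 intrinsics, pixels), "R" (3x3) and "t" (3): a world point X has camera coordinates R X + t. Camera axes: x right, y down, z forward; pixel columns grow to the right and rows downward; lengths in m; the calibration is good to about 2 mm. A picture is of the moment at which its call begins. camera_info takes no time and is no camera call.
- r.finish_job(): hands the job in; it is judged then, once.
The state is a dict: "time_s": time; "joints": joint angles; "joint_velocities": joint speeds; "effort": joint torques, N m; "tcp_pos": TCP position; "ee_rot": TCP orientation; "wrist_force": force on the tool from outside, world axes, zero at the start; "moment": the same for the moment, N m; "gripper_width": opening from 0.0 (shut) to 1.0 (fully open); "gripper_force": force on a finger pad.
Only numpy, scipy, OpenCV 4.12 (cv2) and the standard library are available. Lean on these libraries where they do the work, as an engineer would, in place of code of your own. Each camera call takes 0.05 s, during which the arm holds its last target. There are 200 camera calls.

TASK

Take the margin trowel from its rest, slip its blade under the blue tile lying on the bed of the board, and lever it up and over the batten so that it lands glaze down on the rubber mat. Then push it with the trowel until it lies flat and square against the back fence, and put the trowel back in its rest. Work by feel with light pressure, never over 12 N of trowel on the board or 15 N on the tile, never touch the tile with the gripper, and leave the tape measure and the marker where they lie.

Things in the scene. Friction and masses are not known exactly. Their poses are not given: they have to be found in the camera images.
- board: Fixed plywood turning board, 340 x 160 mm, raised on 24 mm bearers. Origin at bench height under the middle of the half-round batten; x points from the bed over the batten to the fence, y along the batten, z up. The bed (bare ply) is 36 mm above the origin and runs from x = -180 mm to the batten.
- batten_top (a point): Top of the batten's middle, 41 mm above the board's origin. The batten is a half-round bead 132 mm long, 10 mm wide and 5 mm high on the bed; the tile tips over it as over a hinge, and just turned over may lie with its near edge still on it.
- mat_middle (a point): Middle of the top of the black rubber mat beyond the batten: x = 8 to 140 mm and y = -70 to 70 mm in the board's frame, top 40 mm above the board's origin.
- fence_face (a point): Middle of the face of the back fence, a hardwood strip 16 mm higher than the mat; the face is at 140 mm along the board's x. This point is 44.5 mm above the board's origin, at half the height of a tile lying on the mat.
- tile: Wall tile 100 x 100 x 9 mm, 0.15 to 0.28 kg. Origin at the centre of its ribbed clay back, z to the blue glaze (up at first), x, y along its sides. Starts on the bed, 2 to 22 mm short of the batten; pushed, it slides there and stops. Round its back edge runs a bevel 3 mm high, 4 mm wide: a blade scraping along the bed goes under, one higher hits the edge. Next to it the side's upright for 4.5 mm.
- trowel: Loose margin trowel, 0.24 kg: steel blade 120 x 50 x 2 mm, swan neck, black and orange handle. Origin at the centre of the blade's underside, x along the blade to the tip, z up to the handle. Handle from x = -90 to -200 mm, 26 wide, 28 high, its centre line 42 mm above the blade's underside and parallel to it.
- trowel_tip (a point): Where the underside of the tip would be if the blade were straight, 60 mm ahead of the trowel's origin. The used blade is bent down, stiffly, from 75 mm behind the tip on: the real tip hangs 0 to 17 mm below this point, differently every time, and no pose shows it; touch the bed lightly and slowly to find it.
- trowel_grip (a point): Point to grip the trowel: in the middle of the handle's section, 120 mm behind the trowel's origin, 42 mm above the blade's underside; grip across the handle, from above.
- trowel_rest: Fixed wooden trowel rest, base 190 x 70 x 8 mm, origin under its centre, x to the blade end. A ledge (x = 55 to 89 mm, top 20 mm up) carries the blade's heel; a post (x = -85 to -67 mm, top 48 mm up) with 16 mm high cheeks 40 mm apart carries the handle's end. The blade hangs free. An angle grinder lies fixed beside it: lift the trowel 150 mm before carrying it across.
- rest_seat (a point): Where the trowel's origin belongs in the rest: 110 mm ahead of the rest's origin, 20 mm above the bench, the trowel's x axis along that of the rest.
- tape_measure: Yellow tape measure, 34 x 79 x 60 mm, loose bystander; origin under its centre.
- marker: White marker pen with a black cap, 17 x 135 mm, lying, loose bystander; origin under its centre.
Not all that is in view belongs to the job. Of the things that look like the trowel_rest, the larger one is meant.

How it is judged:
By the outcome, as a careful person would: the job done as asked, in the order asked, and still so for the second after the job is handed in, with the robot touching nothing.
It also fails if it takes over 64 s, if anything falls off the work surface, if the arm or the gripper's body presses on something with over 40 N, if the wrist force passes 120 N, or if a joint passes its speed limit or range.

## Working session

There is one attempt and no reset: what is moved stays moved. The work goes in short steps, Python scripts to look and compute and a tool call to move; the robot and the scene stay as the last step left them, time stands still between calls to the robot, and variables do not carry over. Pictures are saved under pics/ and viewed, at most 10 in all, crops included, and the job is handed in when it is done.

Besides the shell and the picture viewer there is one more tool, called after "Emit:" as name(argument=value, ...) on one line, values as JSON. play_rows: Moves the arm, as the interface text tells. Scaled input: -1 to 1 covers 30 mm each way for a shift and 0.15 rad each way for a turn. Its arguments: {"type":"object","properties":{"commands":{"type":"string"},"grip":{"type":"number"}},"required":["commands"]}

```bash
mkdir -p pics; ls; python3 - <<'E'
from station import r,cams
import cv2,numpy as np
for n in("top","side"):
    p,d=cams.capture(n); cv2.imwrite(f"pics/{n}0.png",p); np.save(f"{n}0.npy",d)
    i=cams.camera_info(n); print(n,i)
s=r.sense(); print(s)
E
```

```text
pics
top {'mtx': array([[481.120216  ,   0.        , 255.9088589 ],
       [  0.        , 481.120216  , 192.10302144],
       [  0.        ,   0.        ,   1.        ]]), 'R': array([[ 8.95847935e-03, -9.99959819e-01, -3.24329869e-04],
       [-9.81921939e-01, -8.73555262e-03, -1.89084626e-01],
       [ 1.89074195e-01,  2.01237733e-03, -9.81960742e-01]]), 't': array([-0.18252296,  0.56504298,  1.27477056])}
side {'mtx': array([[361.59987869,   0.        , 261.74625431],
       [  0.        , 361.59987869, 198.22865112],
       [  0.        ,   0.        ,   1.        ]]), 'R': array([[-0.9817686 , -0.19000669, -0.00527857],
       [-0.14844209,  0.78375718, -0.60306685],
       [ 0.11872386, -0.59128854, -0.79767318]]), 't': array([0.51130698, 0.26047588, 0.88181392])}
{'time_s': 0.1, 'joints': array([ 8.08194455e+01,  2.20873719e+01,  3.86422052e-01, -2.50940239e-02,
       -6.84124073e+01, -1.48172865e+01]), 'joint_velocities': array([ 0.04912774, -0.06942909,  0.15931473,  0.18655521,  0.17767378,
        0.06579922]), 'effort': array([-6.12999957e-04, -3.91687489e+01,  1.87936360e+01,  4.23196346e+00,
        1.34963938e-02, -7.75862190e-05]), 'tcp_pos': array([0.25394576, 0.57047856, 0.22155077]), 'ee_rot': array([[ 9.13495112e-01, -4.06849069e-01, -7.17684997e-04],
       [-4.06849686e-01, -9.13493168e-01, -1.88810306e-03],
       [ 1.12572632e-04,  2.01676284e-03, -9.99997960e-01]]), 'wrist_force': array([-0.54531295,  0.01039291,  0.2150645 ]), 'moment': array([-0.07443242, -0.01107281, -0.02311658]), 'gripper_force': 0.0, 'gripper_width': 0.9993740065192277}
```

View pics/top0.png

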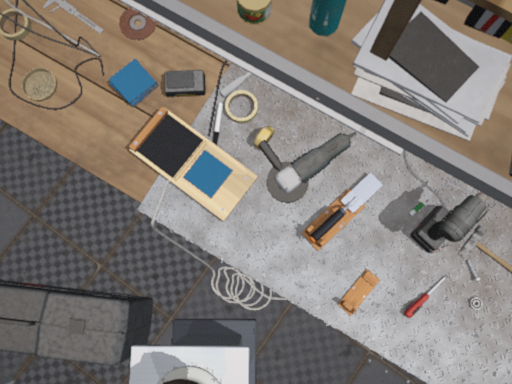

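View pics/side0.png

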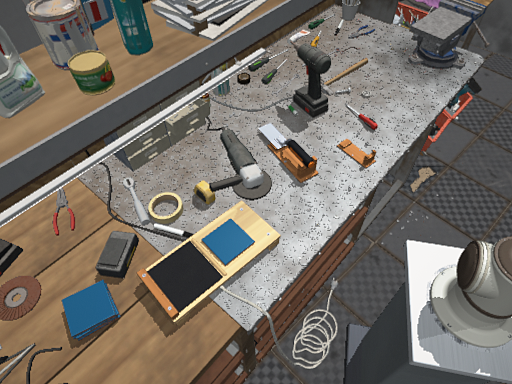

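The top view shows:
- **Trowel in rest:** blade (365,188), handle (335,222). The smaller empty rest-like thing at (360,292) is the decoy.
- **Tile:** on the board at (208,173). The blue box at (133,82) is a lookalike.
- **Board:** mat (170,145), fence (148,128), so board x points up-left.
- **Marker:** near (218,115).
- **Tape measure:** yellow (263,137) or the dark box (184,82).

```bash
cat > h.py <<'E'
import numpy as np,cv2
from station import r,cams
def ray(n,uv,z):
    i=cams.camera_info(n);K,R,t=i["mtx"],i["R"],i["t"]
    uv=np.atleast_2d(uv).astype(float)
    d=np.c_[uv,np.ones(len(uv))]@np.linalg.inv(K).T@R
    c=-R.T@t
    return c+d*((z-c[2])/d[:,2])[:,None]
def proj(n,X):
    i=cams.camera_info(n);p=(np.atleast_2d(X)@i["R"].T+i["t"])@i["mtx"].T
    return p[:,:2]/p[:,2:]
def cloud(n,d):
    i=cams.camera_info(n);v,u=np.indices(d.shape)
    p=np.stack([u*d,v*d,d],-1)@np.linalg.inv(i["mtx"]).T
    return (p-i["t"])@i["R"]
def rect(n,m,z):
    c=max(cv2.findContours(m.astype(np.uint8),0,cv2.CHAIN_APPROX_NONE)[0],key=cv2.contourArea)[:,0]
    P=ray(n,c,z)[:,:2]
    (cx,cy),(w,h),a=cv2.minAreaRect((P*1000).astype(np.float32)); return (cx,cy),(w,h),a
E
python3 - <<'E'
from h import *
T=cv2.imread("pics/top0.png");S=cv2.imread("pics/side0.png")
for n,I,boxes in(("top",T,dict(mat=(130,105,215,185),tile=(180,145,240,200),rest=(295,165,390,255))),("side",S,dict(mat=(140,235,230,305),tile=(195,215,260,268),rest=(255,118,325,185)))):
    hsv=cv2.cvtColor(I,cv2.COLOR_BGR2HSV);h,s,v=cv2.split(hsv)
    M=dict(mat=(v<60),tile=(h>95)&(h<115)&(s>120),rest=(h<18)&(s>130)&(v>90))
    for k,(a,b,c,d) in boxes.items():
        m=np.zeros(h.shape,bool);m[b:d,a:c]=M[k][b:d,a:c]
        print(n,k,m.sum(),np.round(np.array(sum([list(x) if isinstance(x,tuple) else [x] for x in rect(n,m,dict(mat=.04,tile=.045,rest=.02)[k])],[])),1))
d=np.load("top0.npy");C=cloud("top",d)
for u,v in((170,145),(208,173),(148,128),(263,137),(184,82),(365,188),(340,215),(325,228),(240,105)):print((u,v),C[v,u].round(3))
a=cv2.resize(T[160:260,290:390],(400,400),interpolation=cv2.INTER_CUBIC);b=cv2.resize(S[115:190,250:325],(400,400),interpolation=cv2.INTER_CUBIC)
cv2.imwrite("pics/c1.png",np.hstack([a,b]))
E
```

```text
top mat 2018 [704.1  69.9 127.4 132.8  53.4]
top tile 1116 [620.7 -41.5  95.6  94.7  53.7]
top rest 410 [ 500.7 -391.9   60.3  180.3   45.1]
side mat 2716 [701.8  69.4 128.6 138.5  53.6]
side tile 1234 [619.1 -40.7  98.   98.2  53.6]
side rest 573 [ 500.5 -381.2   65.8  186.4   46. ]
(170, 145) [0.703 0.068 0.041]
(208, 173) [ 0.621 -0.043  0.046]
(148, 128) [0.748 0.129 0.057]
(263, 137) [ 0.724 -0.196  0.058]
(184, 82) [0.891 0.034 0.05 ]
(365, 188) [ 0.587 -0.486  0.022]
(340, 215) [ 0.501 -0.404  0.077]
(325, 228) [ 0.466 -0.363  0.078]
(240, 105) [ 0.842 -0.128 -0.002]
```

View pics/c1.png

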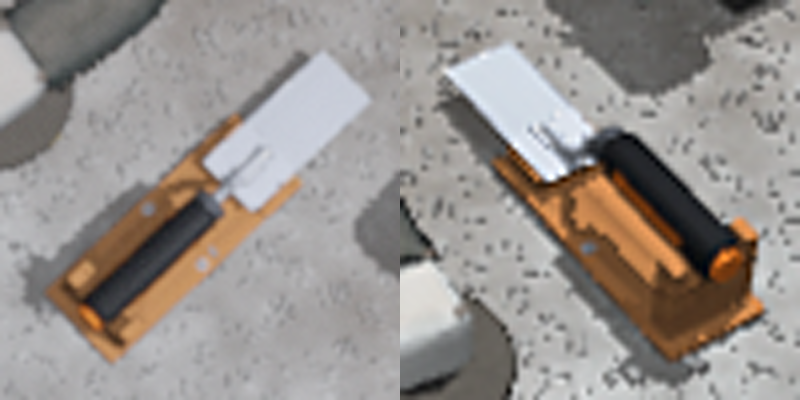

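The crop confirms it: a black and orange handle on the post of the larger rest, and the grey blade hanging free. Next I get the trowel axis and the blade's height profile from depth.

```bash
python3 - <<'E'
from h import *
d=np.load("top0.npy");C=cloud("top",d).reshape(-1,3)
c=np.array([.50,-.386]);
P=C[np.linalg.norm(C[:,:2]-[.53,-.42],axis=1)<.17]
I=cv2.imread("pics/top0.png");hsv=cv2.cvtColor(I,cv2.COLOR_BGR2HSV).reshape(-1,3)
k=np.linalg.norm(C[:,:2]-[.53,-.42],axis=1)<.17
P=C[k];H=hsv[k]
hd=P[(P[:,2]>.066)&(P[:,2]<.085)]
(cx,cy),(w,h),a=cv2.minAreaRect((hd[:,:2]*1000).astype(np.float32));print("handle",len(hd),cx,cy,w,h,a,hd[:,2].mean())
q=hd[:,:2]-hd[:,:2].mean(0);ev=np.linalg.svd(q,full_matrices=False)[2][0];ev*=np.sign(ev[0]);print("yaw",np.degrees(np.arctan2(ev[1],ev[0])),hd.mean(0))
bl=P[(P[:,2]>.008)&(P[:,2]<.035)&(H[:,1]<45)&(H[:,2]>165)]
s=(bl[:,:2]-hd[:,:2].mean(0))@ev;l=(bl[:,:2]-hd[:,:2].mean(0))@np.array([-ev[1],ev[0]])
for x in np.arange(.05,.24,.01):
    m=(s>=x)&(s<x+.01)&(abs(l)<.022)
    if m.sum():print(round(x+.005,3),m.sum(),np.median(bl[m,2]).round(4),l[(s>=x)&(s<x+.01)].min().round(3),l[(s>=x)&(s<x+.01)].max().round(3))
E
```

```text
handle 1202 560.4031372070312 -337.86572265625 278.21771240234375 162.603515625 0.20056140422821045 0.07374718068831895
yaw 7.989900868348314 [ 0.58121049 -0.34161926  0.07374718]
```

```bash
python3 - <<'E'
from h import *
d=np.load("top0.npy");C=cloud("top",d).reshape(-1,3)
I=cv2.imread("pics/top0.png");H=cv2.cvtColor(I,cv2.COLOR_BGR2HSV).reshape(-1,3)
e=np.array([.707,-.707]);n=np.array([.707,.707]);o=np.array([.499,-.388])
s0=(C[:,:2]-o)@e;l0=(C[:,:2]-o)@n
k=(abs(l0)<.045)&(abs(s0)<.2)
P=C[k];H=H[k]
hd=P[(P[:,2]>.066)&(H[:,2]<90)]
m=hd[:,:2].mean(0)
ev=np.linalg.svd(hd[:,:2]-m,full_matrices=False)[2][0];ev*=np.sign(ev[0]);print("yaw",np.degrees(np.arctan2(ev[1],ev[0])),len(hd),hd.mean(0))
s=(P[:,:2]-m)@ev;l=(P[:,:2]-m)@np.array([-ev[1],ev[0]])
hh=P[:,2]>.066;print("handle s",s[hh].min(),s[hh].max(),"l",l[hh].min(),l[hh].max())
b=(H[:,1]<45)&(H[:,2]>150)&(P[:,2]>.004)
for x in np.arange(.05,.24,.01):
    q=b&(s>=x)&(s<x+.01);w=q&(abs(l)<.02)
    if w.sum():print(round(x+.005,3),w.sum(),np.median(P[w,2]).round(4),l[q].min().round(3),l[q].max().round(3))
for z in (.022,):
    print(s[b].max())
E
```

```text
yaw -45.03572644184193 724 [ 0.54390697 -0.4352631   0.24097499]
handle s -0.15439706092310532 0.13487176856174704 l -0.043182022582651663 0.046727763108315445
0.055 46 0.022 -0.038 0.045
0.065 47 0.0213 -0.04 0.047
0.075 46 0.0214 -0.038 0.046
0.085 58 0.022 -0.031 0.046
0.095 112 0.3103 -0.033 0.047
0.105 131 0.3891 -0.041 0.047
0.115 87 0.3906 -0.043 0.047
0.125 55 0.3898 -0.043 0.046
0.135 3 0.489 -0.043 0.046
0.13477780064229394
```

```bash
python3 - <<'E'
from h import *
d=np.load("top0.npy");C=cloud("top",d)[165:255,295:390].reshape(-1,3)
I=cv2.imread("pics/top0.png")[165:255,295:390];H=cv2.cvtColor(I,cv2.COLOR_BGR2HSV).reshape(-1,3)
o=np.array([.499,-.388]);e=np.array([.707,-.707]);n=np.array([.707,.707])
k=(abs((C[:,:2]-o)@n)<.045)&(C[:,2]<.1)
P=C[k];H=H[k]
hd=P[(P[:,2]>.068)&(H[:,2]<90)]
m=hd[:,:2].mean(0)
ev=np.linalg.svd(hd[:,:2]-m,full_matrices=False)[2][0];ev*=np.sign(ev[0]);print("yaw",np.degrees(np.arctan2(ev[1],ev[0])),len(hd),hd.mean(0))
s=(P[:,:2]-m)@ev;l=(P[:,:2]-m)@np.array([-ev[1],ev[0]])
hh=P[:,2]>.068;print("handle s",s[hh].min(),s[hh].max(),"l",l[hh].min(),l[hh].max())
b=(H[:,1]<45)&(H[:,2]>150)&(P[:,2]>.006)
for x in np.arange(.05,.24,.01):
    q=b&(s>=x)&(s<x+.01);w=q&(abs(l)<.02)
    if w.sum():print(round(x+.005,3),w.sum(),np.median(P[w,2]).round(4),l[q].min().round(3),l[q].max().round(3))
E
```

```text
yaw -46.57439975361735 332 [ 0.47553724 -0.36895815  0.07512371]
handle s -0.05907643591129206 0.06641841554943695 l -0.03008219192201656 0.02461482213067939
0.065 6 0.0663 -0.005 0.05
0.075 7 0.0556 -0.005 0.038
0.085 22 0.0235 -0.025 0.022
0.095 46 0.0237 -0.037 0.042
0.105 49 0.0237 -0.027 0.025
0.115 50 0.0232 -0.039 0.023
0.125 47 0.0231 -0.026 0.039
0.135 49 0.0222 -0.026 0.024
0.145 50 0.02 -0.025 0.022
0.155 49 0.0225 -0.025 0.022
0.165 48 0.0218 -0.025 0.023
0.175 48 0.0211 -0.025 0.049
0.185 43 0.0206 -0.025 0.051
0.195 50 0.0211 -0.026 0.049
0.205 26 0.0207 -0.026 0.021
0.225 2 0.007 0.002 0.036
0.235 1 0.0074 -0.004 -0.004
```

Grip point is about (0.493, -0.387) at yaw -46.5°. The board is at (0.659, 0.010) at yaw 53.6°. Moving there with the tool x reversed, to keep joint 6 in range.

Emit:
play_rows(commands="0.57 -0.87 0 0 0 -0.65;0.57 -0.87 0 0 0 -0.65;0.57 -0.87 0 0 0 -0.65;0.57 -0.87 0 0 0 -0.65;0.57 -0.87 0 0 0 -0.65;0.57 -0.87 0 0 0 -0.65;0.57 -0.87 0 0 0 -0.65;0.57 -0.87 0 0 0 -0.65;0.57 -0.87 0 0 0 -0.65;0.57 -0.87 0 0 0 -0.65;0.57 -0.87 0 0 0 -0.65;0.57 -0.87 0 0 0 -0.65;0.57 -0.87 0 0 0 -0.65;0.57 -0.87 0 0 0 -0.65;0.57 -0.87 0 0 0 -0.65;0.57 -0.87 0 0 0 -0.65;0.57 -0.87 0 0 0 -0.65;0.57 -0.87 0 0 0 -0.65", grip=87)

```text
time_s: 1.9
tcp_pos: [0.5622, 0.0999, 0.2221]
ee_rot: [[-0.571, -0.821, -0.001], [-0.821, 0.571, -0.0], [0.001, 0.001, -1.0]]
wrist_force: [1.1, -0.0, -0.4]
gripper_width: 0.999
gripper_force: 0.0
```

Emit:
play_rows(commands="-0.12 -0.9 0 0 0 -0.65;-0.12 -0.9 0 0 0 -0.65;-0.12 -0.9 0 0 0 -0.65;-0.12 -0.9 0 0 0 -0.65;-0.12 -0.9 0 0 0 -0.65;-0.12 -0.9 0 0 0 -0.65;-0.12 -0.9 0 0 0 -0.65;-0.12 -0.9 0 0 0 -0.65;-0.12 -0.9 0 0 0 -0.65;-0.12 -0.9 0 0 0 -0.65;-0.12 -0.9 0 0 0 -0.65;-0.12 -0.9 0 0 0 -0.65;-0.12 -0.9 0 0 0 -0.65;-0.12 -0.9 0 0 0 -0.65;-0.12 -0.9 0 0 0 -0.65;-0.12 -0.9 0 0 0 -0.65;-0.12 -0.9 0 0 0 -0.65;-0.12 -0.9 0 0 0 -0.65;0 0 0 0 0 0")

```text
time_s: 3.8
tcp_pos: [0.4962, -0.3872, 0.2214]
ee_rot: [[-0.703, 0.712, -0.001], [0.712, 0.703, 0.0], [0.001, -0.001, -1.0]]
wrist_force: [0.6, 0.5, 0.2]
gripper_width: 1.0
gripper_force: 0.0
```

Emit:
play_rows(commands="-0.1 0 -0.9 0 0 0;0 0 -0.9 0 0 0;0 0 -0.9 0 0 0;0 0 -0.9 0 0 0;0 0 -0.9 0 0 0;0 0 -0.9 0 0 0;0 0 -0.5 0 0 0;0 0 0 0 0 0")

```text
time_s: 4.6
tcp_pos: [0.4923, -0.3832, 0.0426]
ee_rot: [[-0.706, 0.708, -0.006], [0.708, 0.706, 0.003], [0.006, -0.002, -1.0]]
wrist_force: [0.2, 0.5, 0.3]
gripper_width: 0.998
gripper_force: 0.0
```

Emit:
play_rows(commands="0 0 0 0 0 0;0 0 0 0 0 0;0 0 0 0 0 0;0 0 0 0 0 0;0 0 0 0 0 0;0 0 0 0 0 0;0 0 0 0 0 0;0 0 0 0 0 0", grip=10)

```text
time_s: 5.4
tcp_pos: [0.4941, -0.3848, 0.0456]
ee_rot: [[-0.706, 0.708, -0.0], [0.708, 0.706, 0.0], [0.0, -0.0, -1.0]]
wrist_force: [-0.0, -0.5, 0.1]
gripper_width: 0.354
gripper_force: 0.2
```

Emit:
play_rows(commands="0 0 0 0 0 0;0 0 0 0 0 0;0 0 0 0 0 0;0 0 0 0 0 0")

```text
time_s: 5.8
tcp_pos: [0.494, -0.3848, 0.0456]
ee_rot: [[-0.706, 0.708, -0.0], [0.708, 0.706, 0.0], [0.0, -0.0, -1.0]]
wrist_force: [-1.0, -1.2, 0.5]
gripper_width: 0.299
gripper_force: 29.3
```

Emit:
play_rows(commands="0 0 0.3 0 0 0;0 0 0.9 0 0 0;0 0 0.9 0 0 0;0 0 0.9 0 0 0;0 0 0.9 0 0 0;0 0 0.9 0 0 0;0 0 0.3 0 0 0;0 0 0 0 0 0;0 0 0 0 0 0")

```text
time_s: 6.7
tcp_pos: [0.4933, -0.3841, 0.1969]
ee_rot: [[-0.705, 0.709, -0.002], [0.709, 0.705, 0.002], [0.003, -0.0, -1.0]]
wrist_force: [0.4, -0.1, -2.8]
gripper_width: 0.292
gripper_force: 29.9
```

```bash
python3 - <<'E'
from h import *
p,d=cams.capture("top");cv2.imwrite("pics/t1.png",p)
t=r.sense()["tcp_pos"];C=cloud("top",d)
H=cv2.cvtColor(p,cv2.COLOR_BGR2HSV)
m=(abs(C[...,2]-(t[2]-.024))<.03)&(H[...,1]<60)&(H[...,2]>120)&(np.linalg.norm(C[...,:2]-t[:2]-[.085,-.085],axis=2)<.09)
m=cv2.morphologyEx(m.astype(np.uint8),cv2.MORPH_OPEN,np.ones((5,5)))
n,L,st,_=cv2.connectedComponentsWithStats(m);i=1+st[1:,4].argmax();P=C[L==i]
(cx,cy),(w,h),a=cv2.minAreaRect((P[:,:2]*1000).astype(np.float32));print(cx,cy,w,h,a,len(P),np.median(P[:,2]),t)
ev=np.array([.708,-.706]);s=(P[:,:2]-t[:2])@ev;l=(P[:,:2]-t[:2])@[.706,.708]
for x in np.arange(.05,.2,.015):
    q=(s>=x)&(s<x+.015)
    if q.sum()>5:print(round(x,3),q.sum(),np.median(P[q,2]).round(4),l[q].min().round(4),l[q].max().round(4))
print(s.max())
E
```

```text
Traceback (most recent call last):
ValueError: attempt to get argmax of an empty sequence
```

```bash
python3 - <<'E'
import cv2,numpy as np
from h import *
p,d=cams.capture("side");cv2.imwrite("pics/s1.png",p);np.save("s1.npy",d)
t=cv2.imread("pics/t1.png")
cv2.imwrite("pics/c2.png",np.hstack([cv2.resize(t[120:300,270:470],(400,360)),cv2.resize(p[60:240,200:400],(400,360))]))
E
```

```text
(no output)
```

View pics/c2.png

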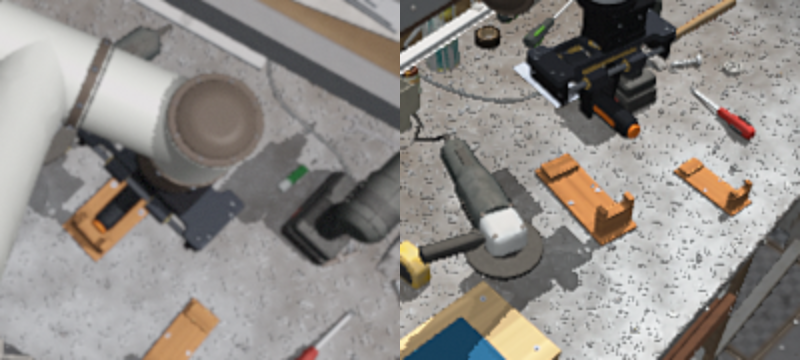

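The trowel hangs in the gripper with the blade hidden below the palm, and the rest is empty. Carrying it high to the board with a 98.7° turn.

Emit:
play_rows(commands="-0.07 0.38 0 0 0 0.957;-0.07 0.38 0 0 0 0.957;-0.07 0.38 0 0 0 0.957;-0.07 0.38 0 0 0 0.957;-0.07 0.38 0 0 0 0.957;-0.07 0.38 0 0 0 0.957;-0.07 0.38 0 0 0 0.957;-0.07 0.38 0 0 0 0.957;-0.07 0.38 0 0 0 0.957;-0.07 0.38 0 0 0 0.957;-0.07 0.38 0 0 0 0.957;-0.07 0.38 0 0 0 0.957;0 0 -0.6 0 0 0;0 0 -0.9 0 0 0;0 0 -0.9 0 0 0;0 0 -0.7 0 0 0;0 0 -0.4 0 0 0;0 0 0 0 0 0;0 0 0 0 0 0")

```text
time_s: 8.7
tcp_pos: [0.4694, -0.2483, 0.0938]
ee_rot: [[-0.593, -0.805, 0.0], [-0.805, 0.593, -0.001], [0.0, -0.001, -1.0]]
wrist_force: [0.4, -0.4, -1.8]
gripper_width: 0.296
gripper_force: 29.9
```

```bash
python3 - <<'E'
from h import *
s=r.sense();print(s["tcp_pos"],s["ee_rot"].round(3),s["joints"].round(1),s["wrist_force"],s["moment"])
p,d=cams.capture("side");cv2.imwrite("pics/s2.png",p);np.save("s2.npy",d)
q,d2=cams.capture("top");cv2.imwrite("pics/t2.png",q);np.save("t2.npy",d2)
cv2.imwrite("pics/c3.png",np.hstack([cv2.resize(q[100:280,140:340],(400,360)),cv2.resize(p[160:340,120:320],(400,360))]))
E
```

```text
[ 0.46941766 -0.24825877  0.09383778] [[-0.593 -0.805  0.   ]
 [-0.805  0.593 -0.001]
 [ 0.    -0.001 -1.   ]] [-10.3  20.6 -22.6   0.  -46.7 -26.1] [ 0.39682864 -0.40368234 -1.76105042] [-0.00329249 -0.04715408 -0.04195549]
```

View pics/c3.png

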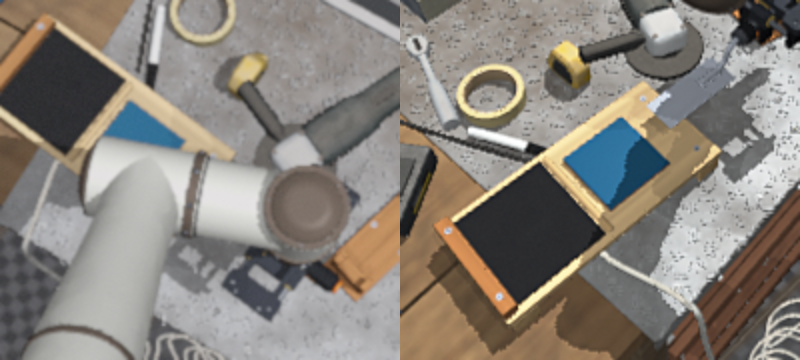

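The side view shows the blade at px (265,205) just over the board's end. The blade looks off the tile's centre line, so I measure it.

```bash
cat >> h.py <<'E'
O=np.array([.6591,.0101]);A=np.radians(53.6);EX=np.array([np.cos(A),np.sin(A)]);EY=np.array([-EX[1],EX[0]])
def tob(P): P=np.atleast_2d(P);return np.c_[(P[:,:2]-O)@EX,(P[:,:2]-O)@EY,P[:,2]]
E
python3 - <<'E'
from h import *
p=cv2.imread("pics/s2.png");d=np.load("s2.npy");C=cloud("side",d)
t=np.array([.4694,-.2483,.0938])
B=tob(C.reshape(-1,3)).reshape(C.shape);tb=tob(t)[0];print("tcp board",tb)
H=cv2.cvtColor(p,cv2.COLOR_BGR2HSV)
m=(B[...,2]>.055)&(B[...,2]<.09)&(abs(B[...,1]-tb[1])<.05)&(B[...,0]-tb[0]>.05)&(B[...,0]-tb[0]<.2)
P=B[m]
for x in np.arange(tb[0]+.05,tb[0]+.2,.012):
    q=(P[:,0]>=x)&(P[:,0]<x+.012)
    if q.sum()>3:print((x-tb[0]).round(3),q.sum(),np.median(P[q,2]).round(4),P[q,1].min().round(4),P[q,1].max().round(4))
print(P[:,0].max()-tb[0])
# tile & batten etc in board frame
h,s,v=cv2.split(H);k=(h>95)&(h<115)&(s>100);k[:, :180]=0;k[:215]=0;k[270:]=0;k[:,265:]=0
T=B[k&(B[...,2]>.035)&(B[...,2]<.055)];print("tile",T.min(0),T.max(0),np.median(T[:,2]))
E
```

```text
tcp board [-0.32055612 -0.00065109  0.0938    ]
0.05 21 0.0823 -0.0232 0.0201
0.062 62 0.0709 -0.0254 0.0246
0.074 63 0.0705 -0.0252 0.0246
0.086 68 0.0698 -0.0269 0.0247
0.098 70 0.0692 -0.0257 0.0242
0.11 66 0.0687 -0.0249 0.0243
0.122 70 0.0682 -0.0269 0.0243
0.134 71 0.0678 -0.0254 0.0234
0.146 67 0.0672 -0.0262 0.0236
0.158 74 0.0666 -0.0283 0.0237
0.17 58 0.0659 -0.0251 0.0231
0.17994890930609417
tile [-0.11333948 -0.06662498  0.03860009] [0.03950659 0.05190411 0.05111389] 0.04646469887064458
```

The blade is centred (y ≈ -1 mm), the tip is 180 mm ahead of the TCP, and it sits slightly tip-down. Feeling for the bed now.

Emit:
play_rows(commands="0 0 -0.1 0 0 0;0 0 -0.1 0 0 0;0 0 -0.05 0 0 0;0 0 0 0 0 0")

```text
time_s: 9.2
tcp_pos: [0.4687, -0.248, 0.0859]
ee_rot: [[-0.594, -0.805, -0.0], [-0.805, 0.594, 0.0], [0.0, 0.0, -1.0]]
wrist_force: [0.4, 1.0, -2.4]
gripper_width: 0.301
gripper_force: 29.9
```

Emit:
play_rows(commands="0 0 -0.05 0 0 0;0 0 0 0 0 0")

```text
time_s: 9.4
tcp_pos: [0.4688, -0.248, 0.0844]
ee_rot: [[-0.594, -0.805, -0.0], [-0.805, 0.594, 0.0], [0.0, 0.0, -1.0]]
wrist_force: [0.7, -0.4, -2.7]
gripper_width: 0.297
gripper_force: 29.9
```

Emit:
play_rows(commands="0 0 -0.05 0 0 0;0 0 0 0 0 0")

```text
time_s: 9.6
tcp_pos: [0.4688, -0.248, 0.0829]
ee_rot: [[-0.594, -0.805, -0.0], [-0.805, 0.594, 0.0], [0.0, 0.0, -1.0]]
wrist_force: [-0.2, 0.8, -3.7]
gripper_width: 0.298
gripper_force: 29.9
```

Emit:
play_rows(commands="0 0 -0.05 0 0 0;0 0 0 0 0 0")

```text
time_s: 9.8
tcp_pos: [0.4688, -0.248, 0.0813]
ee_rot: [[-0.594, -0.805, -0.0], [-0.805, 0.594, 0.0], [0.0, 0.0, -1.0]]
wrist_force: [0.2, 0.4, -2.8]
gripper_width: 0.296
gripper_force: 29.9
```

Emit:
play_rows(commands="0 0 -0.05 0 0 0;0 0 0 0 0 0")

```text
time_s: 10.0
tcp_pos: [0.4688, -0.248, 0.0798]
ee_rot: [[-0.594, -0.805, -0.0], [-0.805, 0.594, 0.0], [0.0, 0.0, -1.0]]
wrist_force: [0.0, 0.1, -2.9]
gripper_width: 0.297
gripper_force: 29.9
```

```bash
python3 -c "
from h import *
s=r.sense();print(s['wrist_force'],s['moment'],s['tcp_pos'])"
```

```text
[ 0.04051773  0.10984639 -2.85160028] [ 0.01118486 -0.02351195  0.01834416] [ 0.4688037  -0.24796188  0.07984164]
```

Emit:
play_rows(commands="0 0 -0.05 0 0 0;0 0 0 0 0 0")

```text
time_s: 10.2
tcp_pos: [0.4688, -0.248, 0.0783]
ee_rot: [[-0.594, -0.805, -0.0], [-0.805, 0.594, 0.0], [0.0, 0.0, -1.0]]
wrist_force: [-0.0, 0.7, -2.9]
gripper_width: 0.293
gripper_force: 29.9
```

Emit:
play_rows(commands="0 0 -0.05 0 0 0;0 0 0 0 0 0")

```text
time_s: 10.4
tcp_pos: [0.4688, -0.248, 0.0768]
ee_rot: [[-0.594, -0.805, -0.0], [-0.805, 0.594, 0.0], [0.0, 0.0, -1.0]]
wrist_force: [-0.4, 0.1, -2.6]
gripper_width: 0.297
gripper_force: 29.9
```

Emit:
play_rows(commands="0 0 -0.05 0 0 0;0 0 0 0 0 0")

```text
time_s: 10.6
tcp_pos: [0.4688, -0.248, 0.0753]
ee_rot: [[-0.594, -0.805, -0.0], [-0.805, 0.594, 0.0], [0.0, 0.0, -1.0]]
wrist_force: [-0.2, 0.2, -1.6]
gripper_width: 0.296
gripper_force: 29.9
```

Emit:
play_rows(commands="0 0 -0.05 0 0 0;0 0 0 0 0 0")

```text
time_s: 10.8
tcp_pos: [0.4688, -0.248, 0.0738]
ee_rot: [[-0.594, -0.805, -0.0], [-0.805, 0.594, 0.0], [0.0, 0.0, -1.0]]
wrist_force: [0.5, -0.4, -3.1]
gripper_width: 0.295
gripper_force: 29.9
```

Emit:
play_rows(commands="0 0 -0.05 0 0 0;0 0 0 0 0 0")

```text
time_s: 11.0
tcp_pos: [0.4688, -0.248, 0.0723]
ee_rot: [[-0.594, -0.805, -0.0], [-0.805, 0.594, 0.0], [0.0, 0.0, -1.0]]
wrist_force: [0.3, -0.3, -2.8]
gripper_width: 0.295
gripper_force: 29.9
```

Emit:
play_rows(commands="0 0 -0.05 0 0 0;0 0 0 0 0 0")

```text
time_s: 11.2
tcp_pos: [0.4688, -0.248, 0.0709]
ee_rot: [[-0.594, -0.805, -0.0], [-0.805, 0.594, 0.0], [0.0, 0.0, -1.0]]
wrist_force: [-0.1, 0.2, -2.6]
gripper_width: 0.294
gripper_force: 29.9
```

```bash
python3 -c "
from h import *
s=r.sense();print(s['wrist_force'],s['moment'],s['tcp_pos'])"
```

```text
[-0.14397682  0.21102863 -2.58570128] [-0.01340721 -0.02914242  0.03021627] [ 0.46879791 -0.24798235  0.07085283]
```

Emit:
play_rows(commands="0 0 -0.05 0 0 0;0 0 0 0 0 0")

```text
time_s: 11.4
tcp_pos: [0.4688, -0.248, 0.0693]
ee_rot: [[-0.594, -0.805, -0.0], [-0.805, 0.594, 0.0], [0.0, 0.0, -1.0]]
wrist_force: [-0.3, -0.4, -2.6]
gripper_width: 0.3
gripper_force: 29.9
```

Emit:
play_rows(commands="0 0 -0.05 0 0 0;0 0 0 0 0 0")

```text
time_s: 11.6
tcp_pos: [0.4688, -0.248, 0.0679]
ee_rot: [[-0.594, -0.805, -0.0], [-0.805, 0.594, 0.0], [0.0, 0.0, -1.0]]
wrist_force: [-0.8, 0.0, -1.8]
gripper_width: 0.297
gripper_force: 29.9
```

Emit:
play_rows(commands="0 0 -0.05 0 0 0;0 0 0 0 0 0")

```text
time_s: 11.8
tcp_pos: [0.4691, -0.2481, 0.0666]
ee_rot: [[-0.594, -0.805, 0.0], [-0.805, 0.594, -0.0], [-0.0, -0.0, -1.0]]
wrist_force: [-1.2, 0.9, -1.0]
gripper_width: 0.3
gripper_force: 29.9
```

```bash
python3 -c "
from h import *
s=r.sense();print(s['wrist_force'],s['moment'],s['tcp_pos'])"
```

```text
[-1.17656807  0.93514934 -0.95640908] [ 0.07306473 -0.09443887 -0.01087899] [ 0.46906572 -0.24807858  0.06656749]
```

Contact at TCP z ≈ 0.067, shown by moment change and lift. A hair more pressure, then scrape forward to the tile.

Emit:
play_rows(commands="0 0 -0.02 0 0 0;0.06 0.08 0 0 0 0;0.1 0.134 0 0 0 0;0.1 0.134 0 0 0 0;0.1 0.134 0 0 0 0;0.04 0.054 0 0 0 0;0 0 0 0 0 0")

```text
time_s: 12.5
tcp_pos: [0.4815, -0.2314, 0.066]
ee_rot: [[-0.593, -0.805, 0.001], [-0.805, 0.593, 0.0], [-0.001, -0.001, -1.0]]
wrist_force: [-0.3, 0.6, -0.2]
gripper_width: 0.296
gripper_force: 29.9
```

```bash
cat > st.py <<'E'
from h import *
s=r.sense();f=s['wrist_force'];m=s['moment']
print("t",s["time_s"],"tcp_b",(tob(s['tcp_pos'])[0]*1000).round(1),"F_b",np.round([f[:2]@EX,f[:2]@EY,f[2]],1),"M_pitch",round(float(m[:2]@EY),3),"M",m.round(3))
E
python3 st.py
```

```text
t 12.5 tcp_b [-299.8   -0.4   66. ] F_b [ 0.3  0.6 -0.2] M_pitch -0.469 M [ 0.407 -0.238 -0.012]
```

Emit:
play_rows(commands="0.06 0.08 0 0 0 0;0.06 0.08 0 0 0 0;0.06 0.08 0 0 0 0;0.06 0.08 0 0 0 0;0.06 0.08 0 0 0 0")

```text
time_s: 13.0
tcp_pos: [0.4898, -0.2199, 0.0659]
ee_rot: [[-0.594, -0.805, -0.001], [-0.805, 0.594, -0.0], [0.0, 0.0, -1.0]]
wrist_force: [-1.5, -2.0, -0.5]
gripper_width: 0.293
gripper_force: 29.9
```

```bash
python3 st.py
```

```text
t 13.0 tcp_b [-2.856e+02 -2.000e-01  6.590e+01] F_b [-2.5  0.  -0.5] M_pitch 0.41 M [-0.311  0.269  0.02 ]
```

Emit:
play_rows(commands="0.06 0.08 0 0 0 0;0.06 0.08 0 0 0 0;0.06 0.08 0 0 0 0")

```text
time_s: 13.3
tcp_pos: [0.4953, -0.2126, 0.0659]
ee_rot: [[-0.594, -0.805, -0.0], [-0.805, 0.594, 0.0], [0.0, 0.0, -1.0]]
wrist_force: [-1.2, -1.3, 0.7]
gripper_width: 0.301
gripper_force: 29.9
```

```bash
python3 st.py
```

```text
t 13.3 tcp_b [-276.5   -0.3   65.9] F_b [-1.8  0.2  0.7] M_pitch 0.413 M [-0.338  0.238  0.03 ]
```

Emit:
play_rows(commands="0.06 0.08 0 0 0 0;0.06 0.08 0 0 0 0;0.06 0.08 0 0 0 0;0.06 0.08 0 0 0 0")

```text
time_s: 13.7
tcp_pos: [0.5027, -0.2029, 0.0659]
ee_rot: [[-0.593, -0.805, 0.0], [-0.805, 0.593, 0.0], [-0.0, 0.0, -1.0]]
wrist_force: [-1.5, -0.8, 0.2]
gripper_width: 0.295
gripper_force: 29.9
```

```bash
python3 st.py
```

```text
t 13.7 tcp_b [-264.2   -0.5   65.9] F_b [-1.6  0.8  0.2] M_pitch 0.358 M [-0.283  0.22   0.044]
```

Emit:
play_rows(commands="0.06 0.08 0 0 0 0;0.06 0.08 0 0 0 0;0.06 0.08 0 0 0 0")

```text
time_s: 14.0
tcp_pos: [0.5081, -0.1957, 0.0659]
ee_rot: [[-0.593, -0.805, -0.0], [-0.805, 0.593, 0.0], [-0.0, 0.0, -1.0]]
wrist_force: [-1.0, -1.0, -0.5]
gripper_width: 0.294
gripper_force: 29.9
```

```bash
python3 st.py; python3 - <<'E'
from h import *
p,d=cams.capture("side");cv2.imwrite("pics/s3.png",p);np.save("s3.npy",d)
cv2.imwrite("pics/c4.png",cv2.resize(p[180:300,170:310],(700,600),interpolation=cv2.INTER_CUBIC))
E
```

```text
t 14.0 tcp_b [-255.3   -0.6   65.9] F_b [-1.4  0.2 -0.5] M_pitch 0.383 M [-0.333  0.194  0.035]
```

View pics/c4.png

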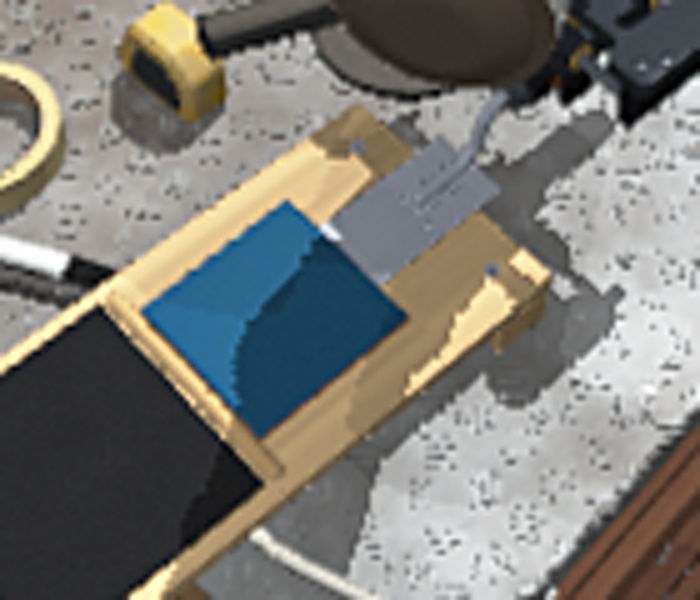

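The blade is under the tile's near edge (seam at crop (355,255)) and the tile is up against the batten. Planning the lever arc.

```bash
python3 - <<'E'
from h import *
hx,hz=-6,38
x0,z0=-249.3,65.9  # TCP after 6 mm more
tip0=np.array([x0+180,36.]);R=hx-tip0[0];prev=np.array([x0,z0]);pp=0
for th in list(range(5,116,5)):
    a=np.radians(th);h=R*np.sin(a)
    tip=np.array([hx-R*np.cos(a),hz+h])
    p=min(np.radians(20),max(0,np.arcsin(max(0,(h-4)/125))))
    if th>60:p=np.radians(20)
    rel=np.array([180*np.cos(p)+30*np.sin(p),180*np.sin(p)-30*np.cos(p)])
    T=tip-rel;d=(T-prev)/30;dp=(p-pp)/.15
    print(th,np.degrees(p).round(1),T.round(1),"row",(d[0]*EX).round(3),d[1].round(3),(-EY*dp).round(3));prev=T;pp=p
E
```

```text
5 0.7 [-249.4   71.3] row [-0.002 -0.003] 0.181 [ 0.065 -0.048]
10 3.2 [-249.7   68.9] row [-0.006 -0.009] -0.082 [ 0.235 -0.173]
15 5.7 [-249.2   66.4] row [0.01  0.014] -0.082 [ 0.232 -0.171]
20 8.1 [-247.9   63.9] row [0.026 0.035] -0.082 [ 0.228 -0.168]
25 10.5 [-245.8   61.5] row [0.041 0.056] -0.082 [ 0.222 -0.164]
30 12.8 [-243.    59.1] row [0.056 0.076] -0.08 [ 0.215 -0.158]
35 15.0 [-239.5   56.8] row [0.069 0.094] -0.078 [ 0.206 -0.152]
40 17.1 [-235.4   54.5] row [0.082 0.111] -0.074 [ 0.196 -0.144]
45 19.0 [-230.7   52.4] row [0.092 0.125] -0.07 [ 0.184 -0.136]
50 20.0 [-226.1   53.1] row [0.091 0.124] 0.023 [ 0.091 -0.067]
55 20.0 [-221.7   56.5] row [0.087 0.118] 0.112 [ 0. -0.]
60 20.0 [-217.1   59.4] row [0.092 0.125] 0.099 [ 0. -0.]
65 20.0 [-212.2   62. ] row [0.097 0.131] 0.085 [ 0. -0.]
70 20.0 [-207.1   64.1] row [0.101 0.137] 0.07 [ 0. -0.]
75 20.0 [-201.8   65.8] row [0.104 0.141] 0.055 [ 0. -0.]
80 20.0 [-196.4   67. ] row [0.107 0.145] 0.04 [ 0. -0.]
85 20.0 [-190.9   67.7] row [0.108 0.147] 0.024 [ 0. -0.]
90 20.0 [-185.4   67.9] row [0.109 0.148] 0.008 [ 0. -0.]
95 20.0 [-179.9   67.7] row [0.109 0.148] -0.008 [ 0. -0.]
100 20.0 [-174.4   67. ] row [0.108 0.147] -0.024 [ 0. -0.]
105 20.0 [-169.    65.8] row [0.107 0.145] -0.04 [ 0. -0.]
110 20.0 [-163.8   64.1] row [0.104 0.141] -0.055 [ 0. -0.]
115 20.0 [-158.7   62. ] row [0.101 0.137] -0.07 [ 0. -0.]
```

Emit:
play_rows(commands="0.06 0.08 0 0 0 0;0.06 0.08 0 0 0 0;0 0 0.1 0 0 0;0 0 0.08 0.065 -0.048 0;-0.006 -0.009 -0.08 0.235 -0.173 0;0.01 0.014 -0.08 0.232 -0.171 0;0.026 0.035 -0.08 0.228 -0.168 0;0 0 0 0 0 0")

```text
time_s: 14.85
tcp_pos: [0.5118, -0.1904, 0.0638]
ee_rot: [[-0.589, -0.804, 0.083], [-0.795, 0.595, 0.115], [-0.142, 0.001, -0.99]]
wrist_force: [-0.5, 0.4, -2.6]
gripper_width: 0.295
gripper_force: 30.0
```

```bash
python3 st.py;python3 - <<'E'
from h import *
p,d=cams.capture("side");C=cloud("side",d);B=tob(C.reshape(-1,3)).reshape(C.shape)
h,s,v=cv2.split(cv2.cvtColor(p,cv2.COLOR_BGR2HSV));k=(h>95)&(h<118)&(s>100)&(B[...,2]>.03)&(B[...,2]<.16)&(abs(B[...,0]+.05)<.08)&(abs(B[...,1])<.07)
T=B[k]*1000;print(len(T),T.min(0).round(),T.max(0).round());a=np.linalg.lstsq(np.c_[T[:,:2],np.ones(len(T))],T[:,2],rcond=None)[0];print("slope deg",np.degrees(np.arctan(a[:2])),a)
E
```

```text
t 14.85 tcp_b [-248.8   -0.4   63.8] F_b [-0.   0.6 -2.6] M_pitch 0.46 M [-0.267  0.412  0.16 ]
1277 [-104.  -66.   38.] [26. 67. 53.]
slope deg [-2.12302633  0.18159877] [-3.70707669e-02  3.16950713e-03  4.57238157e+01]
```

```bash
cat > prof.py <<'E'
from h import *
import sys
p,d=cams.capture("side");cv2.imwrite(f"pics/{sys.argv[1]}.png",p);C=cloud("side",d);B=tob(C.reshape(-1,3)).reshape(C.shape)*1000
h,s,v=cv2.split(cv2.cvtColor(p,cv2.COLOR_BGR2HSV))
bl=(h>95)&(h<118)&(s>110)
for x in range(-220,60,10):
    g=(B[...,0]>=x)&(B[...,0]<x+10)&(abs(B[...,1])<22)&(B[...,2]>20)&(B[...,2]<200)
    o=g&bl;w=g&(s<60);f=lambda m:(int(m.sum()),*np.percentile(B[m][:,2],[5,50,95]).round(1)) if m.sum()>4 else 0
    print(x,"blue",f(o),"grey",f(w))
E
python3 prof.py s4
```

```text
-220 blue 0 grey (43, np.float64(75.8), np.float64(87.8), np.float64(94.3))
-210 blue 0 grey (15, np.float64(71.4), np.float64(79.4), np.float64(85.6))
-200 blue 0 grey (22, np.float64(41.7), np.float64(65.9), np.float64(78.2))
-190 blue 0 grey (48, np.float64(39.9), np.float64(41.7), np.float64(53.7))
-180 blue 0 grey (53, np.float64(39.5), np.float64(41.9), np.float64(49.9))
-170 blue 0 grey (50, np.float64(39.2), np.float64(42.1), np.float64(48.9))
-160 blue 0 grey (53, np.float64(39.1), np.float64(41.9), np.float64(48.0))
-150 blue 0 grey (48, np.float64(38.9), np.float64(41.2), np.float64(44.1))
-140 blue 0 grey (55, np.float64(38.8), np.float64(41.0), np.float64(43.7))
-130 blue 0 grey (48, np.float64(38.1), np.float64(40.7), np.float64(43.1))
-120 blue 0 grey (55, np.float64(38.4), np.float64(40.0), np.float64(42.6))
-110 blue (21, np.float64(47.6), np.float64(49.2), np.float64(52.5)) grey (14, np.float64(38.4), np.float64(40.7), np.float64(43.3))
-100 blue (53, np.float64(46.8), np.float64(49.1), np.float64(51.7)) grey 0
-90 blue (59, np.float64(46.7), np.float64(48.8), np.fl
[... 305 characters left out ...]
(49.7)) grey 0
-40 blue (58, np.float64(44.3), np.float64(47.0), np.float64(49.4)) grey 0
-30 blue (59, np.float64(44.6), np.float64(46.7), np.float64(48.4)) grey 0
-20 blue (63, np.float64(44.2), np.float64(46.9), np.float64(48.9)) grey 0
-10 blue (27, np.float64(43.7), np.float64(45.9), np.float64(48.5)) grey 0
0 blue 0 grey 0
10 blue 0 grey (56, np.float64(38.9), np.float64(41.4), np.float64(43.3))
20 blue 0 grey (63, np.float64(39.0), np.float64(41.0), np.float64(43.0))
30 blue 0 grey (65, np.float64(38.2), np.float64(41.0), np.float64(43.4))
40 blue 0 grey (60, np.float64(39.1), np.float64(41.1), np.float64(42.9))
50 blue 0 grey (68, np.float64(38.9), np.float64(41.8), np.float64(43.2))
```

The blade stayed flat while the gripper pitched 8°, so the handle slipped in the pads. The tile slopes opposite to a tip-up blade, so the better lever is a handle-up turn of the whole trowel about the batten, with the blade staying parallel to the tile.

```bash
python3 - <<'E'
from h import *
h=np.array([-6,38.]);v=np.array([-248.8,63.8])-h
# first: 4deg about tip (-70,36)
def rot(v,a):
    a=np.radians(a);return np.array([v[0]*np.cos(a)+v[1]*np.sin(a),-v[0]*np.sin(a)+v[1]*np.cos(a)])
t=np.array([-70,36.]);P=np.array([-248.8,63.8])
for k in range(2):
    N=t+rot(P-t,2);d=(N-P)/30;print("tip2",(d[0]*EX).round(3),d[1].round(3),N);P=N
for k in range(20):
    N=h+rot(P-h,3);d=(N-P)/30;print(3*k+3,(d[0]*EX).round(3),d[1].round(3),N.round(1));P=N
print("rot3",EY*np.radians(3)/.15,"rot2",EY*np.radians(2)/.15)
E
```

```text
tip2 [0.021 0.029] 0.207 [-247.72087386   70.023095  ]
tip2 [0.026 0.035] 0.206 [-246.42522222   76.2047381 ]
3 [0.046 0.062] 0.418 [-244.1   88.7]
6 [0.059 0.08 ] 0.413 [-241.1  101.1]
9 [0.072 0.097] 0.407 [-237.5  113.3]
12 [0.084 0.114] 0.4 [-233.2  125.4]
15 [0.097 0.131] 0.392 [-228.3  137.1]
18 [0.109 0.147] 0.383 [-222.9  148.6]
21 [0.12  0.163] 0.373 [-216.8  159.8]
24 [0.132 0.179] 0.362 [-210.1  170.7]
27 [0.143 0.194] 0.35 [-202.9  181.2]
30 [0.154 0.208] 0.337 [-195.1  191.3]
33 [0.164 0.222] 0.323 [-186.8  201. ]
36 [0.174 0.236] 0.308 [-178.1  210.2]
39 [0.183 0.248] 0.292 [-168.8  219. ]
42 [0.192 0.26 ] 0.276 [-159.1  227.3]
45 [0.2   0.271] 0.258 [-149.  235.]
48 [0.208 0.282] 0.24 [-138.5  242.2]
51 [0.215 0.292] 0.222 [-127.6  248.9]
54 [0.222 0.301] 0.203 [-116.4  255. ]
57 [0.228 0.309] 0.183 [-104.9  260.4]
60 [0.233 0.316] 0.162 [-93.1 265.3]
rot3 [-0.28096094  0.20714227] rot2 [-0.18730729  0.13809485]
```

Emit:
play_rows(commands="0.02 0.03 0.207 -0.187 0.138 0;0.026 0.035 0.206 -0.187 0.138 0;0.046 0.062 0.418 -0.281 0.207 0;0.059 0.08 0.413 -0.281 0.207 0;0.072 0.097 0.407 -0.281 0.207 0;0.084 0.114 0.4 -0.281 0.207 0;0.097 0.131 0.392 -0.281 0.207 0;0 0 0 0 0 0")

```text
time_s: 15.75
tcp_pos: [0.5265, -0.1721, 0.1385]
ee_rot: [[-0.581, -0.807, -0.108], [-0.792, 0.591, -0.153], [0.188, -0.003, -0.982]]
wrist_force: [0.8, -0.2, -3.8]
gripper_width: 0.298
gripper_force: 30.0
```

```bash
python3 st.py;python3 prof.py s5 | sed -n 3,24p | sed 's/np.float64//g'
```

```text
t 15.75 tcp_b [-225.3   -1.4  138.5] F_b [ 0.3 -0.7 -3.8] M_pitch -0.437 M [ 0.269 -0.371  0.047]
-200 blue 0 grey 0
-190 blue 0 grey 0
-180 blue 0 grey 0
-170 blue 0 grey (14, (89.8), (92.3), (94.9))
-160 blue 0 grey (24, (87.2), (89.4), (91.5))
-150 blue 0 grey (38, (83.2), (87.1), (93.0))
-140 blue 0 grey (62, (79.9), (83.6), (89.4))
-130 blue 0 grey (61, (76.3), (79.6), (82.2))
-120 blue 0 grey (64, (72.2), (75.6), (78.2))
-110 blue 0 grey (55, (68.9), (72.1), (75.2))
-100 blue (40, (74.7), (77.3), (80.1)) grey 0
-90 blue (64, (71.5), (74.8), (77.3)) grey 0
-80 blue (66, (66.9), (70.2), (72.8)) grey 0
-70 blue (63, (64.2), (67.1), (69.8)) grey 0
-60 blue (63, (60.6), (63.7), (66.4)) grey 0
-50 blue (65, (57.0), (59.9), (63.3)) grey 0
-40 blue (66, (52.7), (56.1), (59.0)) grey 0
-30 blue (68, (50.1), (52.4), (54.9)) grey 0
-20 blue (66, (45.8), (48.6), (50.7)) grey 0
-10 blue (39, (43.3), (46.6), (48.4)) grey 0
0 blue 0 grey 0
10 blue 0 grey (50, (38.8), (41.3), (43.7))
```

The tile is up at 20° with the blade flush under it. Continuing the turn.

Emit:
play_rows(commands="0.109 0.147 0.383 -0.281 0.207 0;0.12 0.163 0.373 -0.281 0.207 0;0.132 0.179 0.362 -0.281 0.207 0;0.143 0.194 0.35 -0.281 0.207 0;0.154 0.208 0.337 -0.281 0.207 0;0.164 0.222 0.323 -0.281 0.207 0;0.174 0.236 0.308 -0.281 0.207 0;0.183 0.248 0.292 -0.281 0.207 0;0 0 0 0 0 0")

```text
time_s: 16.7
tcp_pos: [0.5609, -0.1246, 0.218]
ee_rot: [[-0.486, -0.806, -0.338], [-0.662, 0.592, -0.46], [0.571, 0.0, -0.821]]
wrist_force: [0.2, 0.1, -2.7]
gripper_width: 0.297
gripper_force: 30.0
```

```bash
python3 st.py;python3 prof.py s6 | sed -n 5,24p | sed 's/np.float64//g'; python3 -c "
from h import *
print(r.sense()['joints'].round(0))"
```

```text
t 16.7 tcp_b [-166.7   -0.9  218. ] F_b [ 0.2 -0.1 -2.7] M_pitch -1.609 M [ 1.223 -1.052  0.008]
-180 blue 0 grey 0
-170 blue 0 grey 0
-160 blue 0 grey 0
-150 blue 0 grey 0
-140 blue 0 grey 0
-130 blue 0 grey 0
-120 blue 0 grey 0
-110 blue 0 grey 0
-100 blue 0 grey 0
-90 blue 0 grey 0
-80 blue 0 grey 0
-70 blue 0 grey 0
-60 blue (10, (88.7), (90.3), (95.2)) grey 0
-50 blue (9, (80.9), (85.5), (89.7)) grey 0
-40 blue 0 grey 0
-30 blue 0 grey 0
-20 blue 0 grey 0
-10 blue 0 grey 0
0 blue 0 grey 0
10 blue 0 grey 0
[ 14.  28.  -6.  21. -84. -58.]
```

Emit:
play_rows(commands="0.192 0.26 0.276 -0.281 0.207 0;0.2 0.271 0.258 -0.281 0.207 0;0.208 0.282 0.24 -0.281 0.207 0;0.215 0.292 0.222 -0.281 0.207 0;0.222 0.301 0.203 -0.281 0.207 0;0.228 0.309 0.183 -0.281 0.207 0;0.233 0.316 0.162 -0.281 0.207 0;0 0 0 0 0 0")

```text
time_s: 17.55
tcp_pos: [0.6053, -0.0642, 0.2632]
ee_rot: [[-0.331, -0.805, -0.491], [-0.453, 0.593, -0.666], [0.828, 0.002, -0.561]]
wrist_force: [-0.2, -0.4, -3.1]
gripper_width: 0.294
gripper_force: 30.0
```

```bash
python3 st.py; python3 - <<'E'
from h import *
a,_=cams.capture("side");b,_=cams.capture("top")
cv2.imwrite("pics/c7.png",np.hstack([cv2.resize(b[90:240,120:270],(400,400)),cv2.resize(a[150:310,130:290],(400,400))]))
E
```

```text
t 17.55 tcp_b [-91.8  -0.8 263.2] F_b [-0.5 -0.1 -3.1] M_pitch -2.453 M [ 1.951 -1.488  0.016]
```

View pics/c7.png

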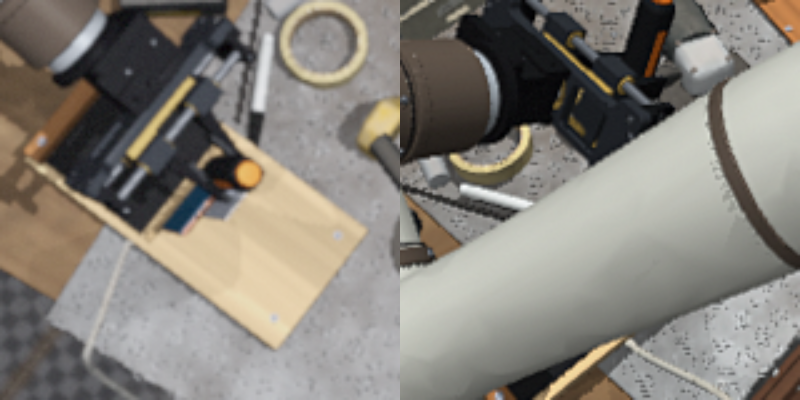

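The top view shows the tile on edge (strip at crop (185,212)) with the blade behind it. The gripper is well above. Pushing it over now.

Emit:
play_rows(commands="0.1 0.134 0 0 0 0;0.158 0.215 0 0 0 0;0.158 0.215 0 0 0 0;0.158 0.215 0 0 0 0;0.158 0.215 0 0 0 0;0.1 0.134 0 0 0 0;0 0 0 0 0 0;0 0 0 0 0 0;0 0 0 0 0 0")

```text
time_s: 18.55
tcp_pos: [0.6297, -0.031, 0.2656]
ee_rot: [[-0.333, -0.805, -0.491], [-0.451, 0.594, -0.666], [0.828, -0.0, -0.561]]
wrist_force: [1.1, -0.5, -2.2]
gripper_width: 0.297
gripper_force: 30.0
```

```bash
python3 st.py; python3 - <<'E'
from h import *
a,_=cams.capture("side");b,_=cams.capture("top")
cv2.imwrite("pics/c8.png",np.hstack([cv2.resize(b[90:240,120:270],(400,400)),cv2.resize(a[150:310,130:290],(400,400))]))
E
```

```text
t 18.55 tcp_b [-50.5  -0.7 265.6] F_b [ 0.3 -1.2 -2.2] M_pitch -2.347 M [ 1.853 -1.441 -0.005]
```

View pics/c8.png

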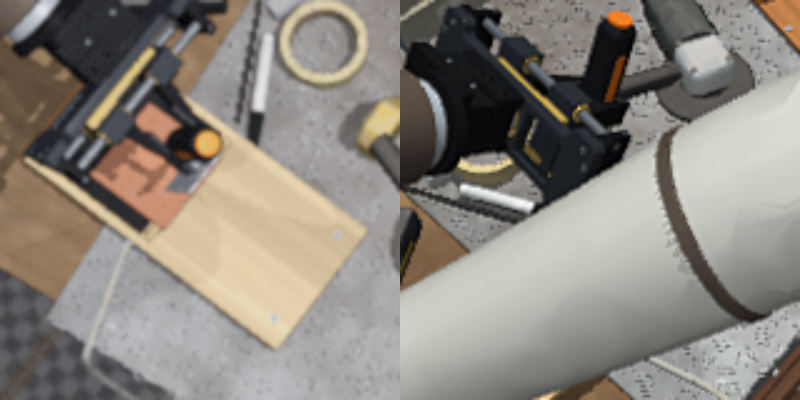

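The tile lies clay-side up on the mat (crop (150,170)). Backing off, levelling the trowel and bringing the tip over the bed just behind the batten.

Emit:
play_rows(commands="-0.207 -0.28 -0.2 0.374 -0.276 0;-0.207 -0.28 -0.2 0.374 -0.276 0;-0.207 -0.28 -0.2 0.374 -0.276 0;-0.207 -0.28 -0.2 0.374 -0.276 0;-0.207 -0.28 -0.2 0.374 -0.276 0;-0.207 -0.28 -0.2 0.374 -0.276 0;-0.207 -0.28 -0.2 0.374 -0.276 0;-0.207 -0.28 -0.2 0.374 -0.276 0;-0.207 -0.28 -0.2 0.374 -0.276 0;-0.207 -0.28 -0.2 0.374 -0.276 0;-0.207 -0.28 -0.6 0.374 -0.276 0;-0.207 -0.28 -0.6 0.374 -0.276 0;-0.207 -0.28 -0.6 0.374 -0.276 0;-0.207 -0.28 -0.6 0.374 -0.276 0;0 0 -0.4 0 0 0;0 0 0 0 0 0;0 0 0 0 0 0")

```text
time_s: 20.35
tcp_pos: [0.5433, -0.1483, 0.122]
ee_rot: [[-0.593, -0.805, 0.001], [-0.805, 0.593, -0.001], [0.0, -0.001, -1.0]]
wrist_force: [0.4, 0.1, -2.1]
gripper_width: 0.294
gripper_force: 30.0
```

```bash
python3 st.py; python3 - <<'E'
from h import *
p,d=cams.capture("side");cv2.imwrite("pics/s9.png",p);B=tob(cloud("side",d).reshape(-1,3)).reshape(384,512,3)*1000
h,s,v=cv2.split(cv2.cvtColor(p,cv2.COLOR_BGR2HSV))
for x in range(-150,20,10):
    w=(B[...,0]>=x)&(B[...,0]<x+10)&(abs(B[...,1])<18)&(B[...,2]>56)&(B[...,2]<110)
    if w.sum()>6:print(x,w.sum(),np.median(B[w][:,2]).round(1))
t=(B[...,2]>44)&(B[...,2]<56)&(abs(B[...,0]-45)<80)&(abs(B[...,1])<68)&(s>60)&(h<25)
t=cv2.morphologyEx(t.astype(np.uint8),cv2.MORPH_OPEN,np.ones((3,3)))
n,L,st,_=cv2.connectedComponentsWithStats(t);i=1+st[1:,4].argmax();T=B[L==i]
print("tile",len(T),T.min(0).round(1),T.max(0).round(1),cv2.minAreaRect(T[:,:2].astype(np.float32)),np.linalg.lstsq(np.c_[T[:,:2],np.ones(len(T))],T[:,2],rcond=None)[0])
cv2.imwrite("pics/c9.png",cv2.resize(p[180:320,130:290],(800,600),interpolation=cv2.INTER_CUBIC))
E
```

```text
t 20.35 tcp_b [-196.2   -0.8  122. ] F_b [ 0.3 -0.3 -2.1] M_pitch -0.055 M [ 0.007 -0.084  0.082]
-150 10 96.0
-140 51 91.5
-130 51 89.6
-120 44 88.5
-110 51 87.1
-100 53 84.7
-90 50 82.4
-80 49 80.7
-70 48 79.3
-60 51 77.5
-50 47 75.8
-40 53 74.3
-30 34 72.2
tile 1492 [-10.  -48.5  44. ] [90.2 52.9 54.7] ((40.128028869628906, 2.2012367248535156), (101.43317413330078, 100.17945861816406), 89.92710876464844) [-1.30631311e-02 -3.25417258e-03  5.06508877e+01]
```

View pics/c9.png

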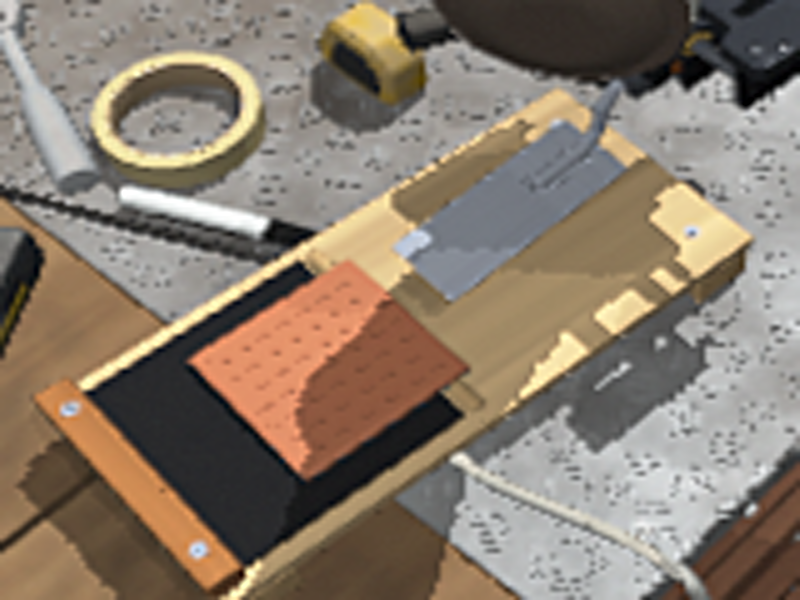

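The tile lies clay up at x = -10 to 90, y ≈ 2 and square, with its near edge on the batten. The blade tip is just behind it at crop (430,270). Lowering to about 43 mm and pushing.

Emit:
play_rows(commands="-0.054 0.04 -0.4 0 0 0;0 0 -0.35 0 0 0;0 0 -0.12 0 0 0;0 0 0 0 0 0")

```text
time_s: 20.8
tcp_pos: [0.5406, -0.147, 0.0943]
ee_rot: [[-0.593, -0.805, -0.001], [-0.805, 0.593, 0.0], [0.001, 0.001, -1.0]]
wrist_force: [0.6, -0.2, -3.0]
gripper_width: 0.294
gripper_force: 30.0
```

Emit:
play_rows(commands="0.1 0.134 0 0 0 0;0.1 0.134 0 0 0 0;0.08 0.107 0 0 0 0;0.08 0.107 0 0 0 0;0.08 0.107 0 0 0 0;0.08 0.107 0 0 0 0")

```text
time_s: 21.4
tcp_pos: [0.557, -0.1261, 0.0956]
ee_rot: [[-0.594, -0.805, 0.001], [-0.805, 0.594, 0.0], [-0.001, -0.001, -1.0]]
wrist_force: [-0.4, -0.4, -2.6]
gripper_width: 0.297
gripper_force: 30.0
```

```bash
python3 st.py
```

```text
t 21.4 tcp_b [-170.2    1.4   95.6] F_b [-0.6  0.1 -2.6] M_pitch 0.56 M [-0.48   0.292  0.021]
```

Emit:
play_rows(commands="0.08 0.107 0 0 0 0;0.08 0.107 0 0 0 0;0.08 0.107 0 0 0 0;0.08 0.107 0 0 0 0;0.08 0.107 0 0 0 0")

```text
time_s: 21.9
tcp_pos: [0.569, -0.11, 0.0954]
ee_rot: [[-0.594, -0.805, 0.001], [-0.805, 0.594, 0.0], [-0.001, -0.001, -1.0]]
wrist_force: [-1.1, 0.5, -2.1]
gripper_width: 0.297
gripper_force: 30.0
```

```bash
python3 st.py; cat > tile.py <<'E'
from h import *
p,d=cams.capture("side");cv2.imwrite("pics/tl.png",p);B=tob(cloud("side",d).reshape(-1,3)).reshape(384,512,3)*1000
h,s,v=cv2.split(cv2.cvtColor(p,cv2.COLOR_BGR2HSV))
t=(B[...,2]>44)&(B[...,2]<56)&(B[...,0]>-20)&(B[...,0]<139)&(abs(B[...,1])<68)&(s>60)&(h<25)
t=cv2.morphologyEx(t.astype(np.uint8),cv2.MORPH_OPEN,np.ones((3,3)))
n,L,st,_=cv2.connectedComponentsWithStats(t);i=1+st[1:,4].argmax();T=B[L==i]
print("tile",len(T),T.min(0).round(1),T.max(0).round(1),cv2.minAreaRect(T[:,:2].astype(np.float32)),np.linalg.lstsq(np.c_[T[:,:2],np.ones(len(T))],T[:,2],rcond=None)[0].round(3))
E
python3 tile.py
```

```text
t 21.9 tcp_b [-150.1    1.3   95.4] F_b [-0.2  1.2 -2.1] M_pitch 0.39 M [-0.362  0.167 -0.022]
tile 1550 [ 21.5 -48.8  44.1] [122.3  53.7  54.5] ((71.89833068847656, 2.385711669921875), (102.5189437866211, 100.71416473388672), 89.91860961914062) [-2.0000e-03 -4.0000e-03  4.9655e+01]
```

Emit:
play_rows(commands="0.08 0.107 0 0 0 0;0.08 0.107 0 0 0 0;0.08 0.107 0 0 0 0;0.04 0.054 0 0 0 0;0.02 0.027 0 0 0 0")

```text
time_s: 22.45
tcp_pos: [0.578, -0.098, 0.0955]
ee_rot: [[-0.594, -0.805, 0.001], [-0.805, 0.594, 0.0], [-0.001, -0.001, -1.0]]
wrist_force: [-0.7, -0.7, -2.5]
gripper_width: 0.295
gripper_force: 30.0
```

```bash
python3 st.py; python3 tile.py
```

```text
t 22.45 tcp_b [-135.1    1.1   95.5] F_b [-1.   0.1 -2.5] M_pitch 0.45 M [-0.366  0.262  0.021]
tile 1571 [ 36.9 -48.5  44.2] [137.4  53.7  54.8] ((87.13037109375, 2.6265182495117188), (102.2383804321289, 100.33952331542969), 89.89371490478516) [-4.0000e-03 -1.0000e-03  4.9898e+01]
```

Emit:
play_rows(commands="0.02 0.027 0 0 0 0;0.01 0.013 0 0 0 0")

```text
time_s: 22.7
tcp_pos: [0.5787, -0.097, 0.0955]
ee_rot: [[-0.594, -0.805, 0.001], [-0.805, 0.594, 0.0], [-0.001, -0.001, -1.0]]
wrist_force: [-1.0, -0.7, -0.8]
gripper_width: 0.294
gripper_force: 30.0
```

```bash
python3 st.py
```

```text
t 22.7 tcp_b [-133.9    1.1   95.5] F_b [-1.2  0.4 -0.8] M_pitch 0.39 M [-0.327  0.214 -0.01 ]
```

Tile edge is at about 138.5 mm. Creeping in 1 mm steps until the fence answers.

Emit:
play_rows(commands="0.02 0.027 0 0 0 0;0 0 0 0 0 0")

```text
time_s: 22.9
tcp_pos: [0.5794, -0.0962, 0.0955]
ee_rot: [[-0.594, -0.805, 0.001], [-0.805, 0.594, 0.0], [-0.001, -0.001, -1.0]]
wrist_force: [-0.7, -1.4, -2.8]
gripper_width: 0.293
gripper_force: 30.0
```

```bash
python3 st.py
```

```text
t 22.9 tcp_b [-132.8    1.1   95.5] F_b [-1.5 -0.3 -2.8] M_pitch 0.349 M [-0.295  0.187  0.011]
```

Emit:
play_rows(commands="0.02 0.027 0 0 0 0;0 0 0 0 0 0")

```text
time_s: 23.1
tcp_pos: [0.5798, -0.0955, 0.0955]
ee_rot: [[-0.594, -0.805, 0.001], [-0.805, 0.594, 0.0], [-0.0, -0.0, -1.0]]
wrist_force: [-1.6, -1.9, -2.4]
gripper_width: 0.294
gripper_force: 30.0
```

```bash
python3 st.py
```

```text
t 23.1 tcp_b [-132.1    1.1   95.5] F_b [-2.5  0.2 -2.4] M_pitch 0.664 M [-0.555  0.366 -0.003]
```

Emit:
play_rows(commands="0.014 0.019 0 0 0 0;0 0 0 0 0 0")

```text
time_s: 23.3
tcp_pos: [0.5798, -0.0954, 0.0955]
ee_rot: [[-0.594, -0.804, -0.0], [-0.804, 0.594, -0.0], [0.0, 0.0, -1.0]]
wrist_force: [-2.4, -3.4, -1.6]
gripper_width: 0.297
gripper_force: 30.0
```

```bash
python3 st.py; python3 tile.py
```

```text
t 23.3 tcp_b [-132.     1.2   95.5] F_b [-4.2 -0.1 -1.6] M_pitch 1.438 M [-1.224  0.763  0.024]
tile 1560 [ 39.8 -48.3  44.1] [139.   53.9  54.5] ((89.46842193603516, 2.9191322326660156), (101.66697692871094, 99.41207885742188), 89.25086212158203) [-0.0000e+00 -5.0000e-03  4.9565e+01]
```

The fence is reached, with about 4-5 N and no further motion. Backing straight off, then lifting clear and checking squareness.

Emit:
play_rows(commands="-0.04 -0.054 0 0 0 0;-0.2 -0.268 0 0 0 0;-0.4 -0.536 0.2 0 0 0;-0.4 -0.536 0.5 0 0 0;-0.4 -0.536 0.9 0 0 0;-0.4 -0.536 0.9 0 0 0;-0.3 -0.4 0.9 0 0 0;0 0 0.9 0 0 0;0 0 0 0 0 0")

```text
time_s: 24.25
tcp_pos: [0.5176, -0.183, 0.2306]
ee_rot: [[-0.595, -0.804, 0.013], [-0.804, 0.595, -0.002], [-0.006, -0.011, -1.0]]
wrist_force: [0.6, -1.2, -1.6]
gripper_width: 0.294
gripper_force: 30.0
```

```bash
python3 tile.py; python3 - <<'E'
from h import *
p=cv2.imread("pics/tl.png");h,s,v=cv2.split(cv2.cvtColor(p,cv2.COLOR_BGR2HSV))
cv2.imwrite("pics/c10.png",cv2.resize(p[215:315,125:265],(784,560),interpolation=cv2.INTER_CUBIC))
s=r.sense();print(s["tcp_pos"],s["joints"].round(1))
E
```

```text
tile 1545 [ 39.8 -48.3  44.1] [139.   53.7  54.7] ((89.5251235961914, 2.6685218811035156), (99.17887878417969, 101.75088500976562), 0.16930989921092987) [-1.0000e-03 -2.0000e-03  4.9675e+01]
[ 0.51643157 -0.18204753  0.22772865] [ -2.5  14.1 -10.3  -0.  -65.1 -34. ]
```

View pics/c10.png

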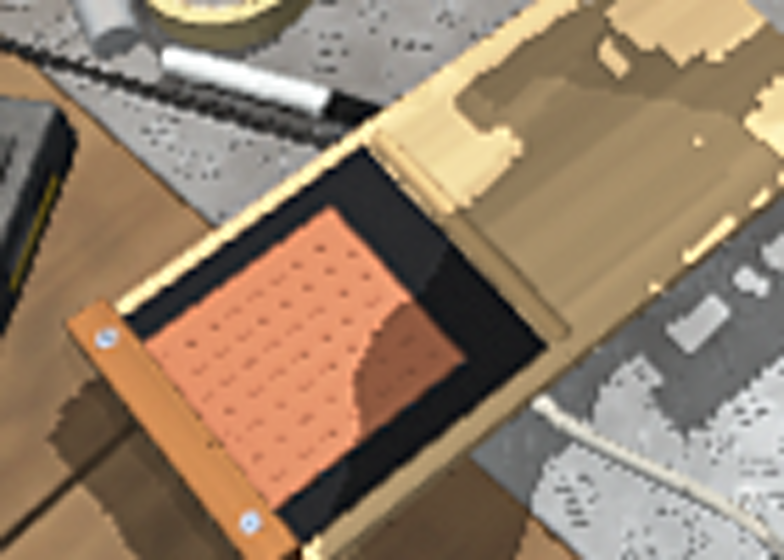

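The tile lies flat and square against the fence, and the marker and tape are undisturbed. Now I undo the 7-8° grip slip so the trowel is level again, and compare the blade's slope with the first picture in the rest.

Emit:
play_rows(commands="0 0 0 0.34 -0.25 0;0 0 0 0.34 -0.25 0;0 0 0 0 0 0;0 0 0 0 0 0")

```text
time_s: 24.7
tcp_pos: [0.5153, -0.1813, 0.2238]
ee_rot: [[-0.59, -0.804, 0.074], [-0.798, 0.595, 0.101], [-0.125, 0.001, -0.992]]
wrist_force: [-0.8, 0.2, -3.5]
gripper_width: 0.297
gripper_force: 30.0
```

```bash
python3 - <<'E'
from h import *
def fit(d,t,ang,zr,hi=.105):
    a=np.radians(ang);ex=np.array([np.cos(a),np.sin(a)]);ey=np.array([-ex[1],ex[0]])
    C=cloud("side",d).reshape(-1,3);s=(C[:,:2]-t[:2])@ex*1e3;l=(C[:,:2]-t[:2])@ey*1e3;z=C[:,2]*1e3
    m=(s>75)&(s<185)&(abs(l)<20)&(z>zr[0])&(z<zr[1])
    for _ in range(4):
        c=np.polyfit(s[m],z[m],1);m&=abs(z-np.polyval(c,s))<3.5
    m2=(s>50)&(s<200)&(abs(l)<40)&(abs(z-np.polyval(c,s))<5)
    print("n",m.sum(),"slope",np.degrees(np.arctan(c[0])).round(2),"z at s=90,170",np.polyval(c,[90,170]).round(1),"rel TCP",(np.polyval(c,[90,170])-t[2]*1e3).round(1),"tip s",np.percentile(s[m2],99.5).round(1),
     "latmid",[round(float(np.percentile(l[m2&(abs(s-x)<10)],[2,98]).mean()),1) for x in(95,120,145,165)])
print("rest");fit(np.load("side0.npy"),np.array([.494,-.3848,.0456]),-45,(13,35))
print("carry0");fit(np.load("s2.npy"),np.array([.4694,-.2483,.0938]),53.6,(55,80))
p,d=cams.capture("side");s=r.sense();t=s["tcp_pos"];R=s["ee_rot"];print(t,"tilt up",np.degrees(np.arctan2(R[:2,2]@EX,-R[2,2])),"yaw",np.degrees(np.arctan2(-R[1,0],-R[0,0])))
fit(d,t,53.6,((t[2]-.06)*1e3,(t[2]-.005)*1e3))
E
```

```text
rest
n 216 slope -0.97 z at s=90,170 [24.1 22.8] rel TCP [-21.5 -22.8] tip s 180.0 latmid [-4.8, -6.3, -6.5, -8.1]
carry0
n 449 slope -2.61 z at s=90,170 [69.9 66.3] rel TCP [-23.9 -27.5] tip s 179.3 latmid [0.2, 0.1, -0.2, -0.8]
[ 0.51558085 -0.18095316  0.22381956] tilt up 7.204269196400242 yaw 53.553635104172706
n 577 slope -2.48 z at s=90,170 [199.9 196.5] rel TCP [-23.9 -27.3] tip s 177.4 latmid [0.7, 0.5, 0.5, 0.6]
```

The offsets now match the rest picture, except for 1.5° more tip-up and about 2.5 mm forward. Carrying it back high.

Emit:
play_rows(commands="-0.053 -0.53 0 0 0 -0.9;-0.053 -0.53 0 0 0 -0.9;-0.053 -0.53 0 0 0 -0.9;-0.053 -0.53 0 0 0 -0.9;-0.053 -0.53 0 0 0 -0.9;-0.053 -0.53 0 0 0 -0.9;-0.053 -0.53 0 0 0 -0.9;-0.053 -0.53 0 0 0 -0.9;-0.053 -0.53 0 0 0 -0.9;-0.053 -0.53 0 0 0 -0.9;-0.053 -0.53 0 0 0 -0.9;-0.053 -0.53 0 0 0 -0.9;-0.053 -0.53 0 0 0 -0.9;0 0 0 -0.128 -0.119 0;0 0 0 0 0 0;0 0 0 0 0 0")

```text
time_s: 26.35
tcp_pos: [0.4955, -0.3868, 0.2239]
ee_rot: [[-0.675, 0.731, 0.103], [0.722, 0.683, -0.111], [-0.151, -0.001, -0.988]]
wrist_force: [-0.4, -0.4, -2.9]
gripper_width: 0.296
gripper_force: 30.0
```

```bash
python3 - <<'E'
from h import *
s=r.sense();t=s["tcp_pos"];R=s["ee_rot"];y=np.degrees(np.arctan2(-R[1,0],-R[0,0]));a=np.radians(y);print(t,"yaw",y,"tilt",np.degrees(np.arctan2(R[:2,2]@[np.cos(a),np.sin(a)],-R[2,2])),"roll",R[2,1],s["joints"].round(0))
# rest axis from the side view with nothing in it
p,d=cams.capture("side");h,S,v=cv2.split(cv2.cvtColor(p,cv2.COLOR_BGR2HSV));C=cloud("side",d)
m=(h<18)&(S>120)&(v>70)&(np.linalg.norm(C[...,:2]-[.5,-.388],axis=2)<.13)&(C[...,2]<.07)
P=C[m]*1000
for n,lo,hi in(("base",4,13),("ledge",15,24),("post",58,70)):
    q=P[(P[:,2]>lo)&(P[:,2]<hi)]
    if len(q)>8:print(n,len(q),cv2.minAreaRect(q[:,:2].astype(np.float32)))
print(cv2.minAreaRect(P[:,:2].astype(np.float32)))
E
```

```text
[ 0.49547905 -0.3868138   0.22390606] yaw -46.918626880959685 tilt 8.711489508692912 roll -0.0012060779799327656 [ -21.   18.   -8.    5.  -57. -118.]
base 571 ((497.0877380371094, -392.18096923828125), (71.64442443847656, 185.75100708007812), 43.411712646484375)
ledge 144 ((500.2923583984375, -395.1688232421875), (61.860809326171875, 176.29495239257812), 43.309112548828125)
post 42 ((447.5918884277344, -338.76898193359375), (59.85984802246094, 20.400341033935547), 42.87613296508789)
((497.0877380371094, -392.18096923828125), (71.64442443847656, 185.75100708007812), 43.411712646484375)
```

Emit:
play_rows(commands="-0.05 -0.05 -0.9 0 0 0;0 0 -0.9 0 0 0;0 0 -0.9 0 0 0;0 0 -0.9 0 0 0;0 0 -0.9 0 0 0;0 0 -0.8 0 0 0;0 0 -0.3 0 0 0;0 0 0 0 0 0;0 0 0 0 0 0")

```text
time_s: 27.3
tcp_pos: [0.4951, -0.3894, 0.0577]
ee_rot: [[-0.674, 0.731, 0.106], [0.722, 0.683, -0.113], [-0.155, -0.0, -0.988]]
wrist_force: [-0.2, -1.3, -2.3]
gripper_width: 0.297
gripper_force: 30.0
```

Emit:
play_rows(commands="0 0 -0.1 0 0 0;0 0 -0.1 0 0 0;0 0 0 0 0 0")

```text
time_s: 27.6
tcp_pos: [0.494, -0.3889, 0.0507]
ee_rot: [[-0.674, 0.731, 0.104], [0.723, 0.682, -0.112], [-0.153, -0.0, -0.988]]
wrist_force: [-0.1, -0.4, -1.6]
gripper_width: 0.298
gripper_force: 30.0
```

```bash
python3 st.py
```

```text
t 27.6 tcp_b [-419.2 -103.9   50.7] F_b [-0.4 -0.1 -1.6] M_pitch -0.202 M [0.408 0.212 0.003]
```

Emit:
play_rows(commands="0 0 -0.05 0 0 0;0 0 -0.05 0 0 0;0 0 0 0 0 0")

```text
time_s: 27.9
tcp_pos: [0.4938, -0.3889, 0.0473]
ee_rot: [[-0.674, 0.731, 0.104], [0.723, 0.682, -0.112], [-0.153, -0.001, -0.988]]
wrist_force: [-0.7, -0.0, -1.8]
gripper_width: 0.3
gripper_force: 30.0
```

```bash
python3 st.py
```

```text
t 27.9 tcp_b [-419.2 -103.8   47.3] F_b [-0.4  0.6 -1.8] M_pitch -0.167 M [ 0.379  0.232 -0.005]
```

Emit:
play_rows(commands="0 0 -0.05 0 0 0;0 0 0 0 0 0")

```text
time_s: 28.1
tcp_pos: [0.4942, -0.3891, 0.0462]
ee_rot: [[-0.674, 0.731, 0.104], [0.722, 0.682, -0.113], [-0.154, -0.0, -0.988]]
wrist_force: [-0.0, -0.6, -2.0]
gripper_width: 0.299
gripper_force: 30.0
```

```bash
python3 st.py
```

```text
t 28.1 tcp_b [-419.2 -104.2   46.2] F_b [-0.5 -0.3 -2. ] M_pitch -0.142 M [ 0.348  0.233 -0.047]
```

Emit:
play_rows(commands="0 0 -0.02 0 0 0;0 0 0 0 0 0;0 0 0 0 0 0;0 0 0 0 0 0;0 0 0 0 0 0;0 0 0 0 0 0;0 0 0 0 0 0;0 0 0 0 0 0;0 0 0 0 0 0;0 0 0 0 0 0", grip=75)

```text
time_s: 29.1
tcp_pos: [0.494, -0.389, 0.0454]
ee_rot: [[-0.674, 0.731, 0.104], [0.723, 0.682, -0.112], [-0.153, -0.001, -0.988]]
wrist_force: [-0.2, 1.0, 0.4]
gripper_width: 0.859
gripper_force: 0.0
```

Emit:
play_rows(commands="-0.05 0.055 0.5 0 0 0;-0.08 0.09 0.8 0 0 0;-0.09 0.1 0.9 0 0 0;-0.09 0.1 0.9 0 0 0;-0.09 0.1 0.9 0 0 0;-0.09 0.1 0.9 0 0 0;0 0.6 0.6 0 0 0;0 0.9 0 0 0 0;0 0.9 0 0 0 0;0 0.9 0 0 0 0;0 0.9 0 0 0 0;0 0.9 0 0 0 0;0 0 0 0 0 0;0 0 0 0 0 0")

```text
time_s: 30.5
tcp_pos: [0.4794, -0.2193, 0.2107]
ee_rot: [[-0.675, 0.73, 0.105], [0.722, 0.683, -0.112], [-0.154, -0.0, -0.988]]
wrist_force: [-0.5, 0.4, -0.0]
gripper_width: 0.863
gripper_force: 0.0
```

```bash
python3 - <<'E'
from h import *
s=r.sense();print(s["time_s"],s["tcp_pos"],s["wrist_force"])
o=np.array([.4971,-.3922]);a=np.radians(-46.6);ex=np.array([np.cos(a),np.sin(a)]);ey=np.array([-ex[1],ex[0]])
def meas(d,p,n):
    C=cloud("side",d).reshape(-1,3);H=cv2.cvtColor(p,cv2.COLOR_BGR2HSV).reshape(-1,3);x=(C[:,:2]-o)@ex*1e3;l=(C[:,:2]-o)@ey*1e3;z=C[:,2]*1e3
    b=(x>60)&(x<190)&(abs(l)<40)&(z>12)&(z<32)&(H[:,1]<60)&(H[:,2]>100)
    k=(x<35)&(x>-110)&(abs(l)<30)&(z>68)&(z<90)
    print(n,"blade",cv2.minAreaRect(np.c_[x,l][b].astype(np.float32)),np.polyfit(x[b],z[b],1).round(3),"x%",np.percentile(x[b],[1,99]).round(1),"lmed",np.median(l[b]).round(1))
    print(" handle",k.sum(),np.percentile(x[k],[2,98]).round(1),np.percentile(l[k],[2,98]).round(1),np.median(z[k]).round(1))
meas(np.load("side0.npy"),cv2.imread("pics/side0.png"),"start")
p,d=cams.capture("side");meas(d,p,"now")
E
python3 tile.py
```

```text
30.5 [ 0.47943368 -0.21926813  0.21065599] [-0.49819472  0.4286017  -0.02312541]
start blade ((117.63923645019531, -1.0928001403808594), (112.54875946044922, 52.22054672241211), 2.509235143661499) [-2.3000e-02  2.6429e+01] x% [ 62.2 171.9] lmed 2.0
 handle 268 [-90.2  24.3] [-10.4  13.9] 76.2
now blade ((165.0155029296875, -3.585103988647461), (15.736770629882812, 49.33929443359375), 0.4102083444595337) [-0.103 39.876] x% [157.4 173. ] lmed -22.2
 handle 18 [-90.9 -69.2] [-2.5 24.7] 71.7
tile 1559 [ 40.4 -49.9  44.1] [139.   54.6  54.6] ((89.72696685791016, 2.271495819091797), (98.51228332519531, 104.46160125732422), 0.11626596748828888) [ 1.0000e-03 -1.0000e-03  4.9529e+01]
```

The arm still hides part of the view. Moving it further away and looking once more.

Emit:
play_rows(commands="-0.3 0.9 0.5 0 0 0;-0.3 0.9 0.5 0 0 0;-0.3 0.9 0.5 0 0 0;-0.3 0.9 0 0 0 0;0 0.9 0 0 0 0;0 0.9 0 0 0 0;0 0.9 0 0 0 0;0 0.9 0 0 0 0;0 0.9 0 0 0 0;0 0.9 0 0 0 0;0 0.9 0 0 0 0;0 0.9 0 0 0 0;0 0.9 0 0 0 0;0 0.9 0 0 0 0;0 0 0 0 0 0;0 0 0 0 0 0")

```text
time_s: 32.2
tcp_pos: [0.4629, 0.1336, 0.2601]
ee_rot: [[-0.704, 0.706, 0.075], [0.701, 0.708, -0.08], [-0.109, -0.003, -0.994]]
wrist_force: [0.2, -0.3, -1.1]
gripper_width: 0.865
gripper_force: 0.0
```

```bash
python3 - <<'E'
from h import *
s=r.sense();print(s["time_s"],s["tcp_pos"],s["wrist_force"])
o=np.array([.4971,-.3922]);a=np.radians(-46.6);ex=np.array([np.cos(a),np.sin(a)]);ey=np.array([-ex[1],ex[0]])
def meas(n,cam,d,p,box):
    b0,b1,b2,b3=box
    C=cloud(cam,d)[b1:b3,b0:b2].reshape(-1,3);H=cv2.cvtColor(p,cv2.COLOR_BGR2HSV)[b1:b3,b0:b2].reshape(-1,3);x=(C[:,:2]-o)@ex*1e3;l=(C[:,:2]-o)@ey*1e3;z=C[:,2]*1e3
    b=(x>60)&(x<190)&(abs(l)<40)&(z>12)&(z<32)&(H[:,1]<60)&(H[:,2]>100)
    k=(x<35)&(x>-110)&(abs(l)<30)&(z>68)&(z<90)
    print(n,cam,b.sum(),"blade x",np.percentile(x[b],[1,99]).round(1),"l",np.percentile(l[b],[2,98]).round(1),"zfit",np.polyfit(x[b],z[b],1).round(3),"lfit",np.polyfit(x[b],l[b],1).round(3))
    print(" handle",k.sum(),np.percentile(x[k],[2,98]).round(1) if k.sum() else 0,np.percentile(l[k],[2,98]).round(1) if k.sum() else 0)
for cam,f,box in(("side","side0",(250,110,330,190)),("top","top0",(295,165,390,255))):
    meas("start",cam,np.load(f+".npy"),cv2.imread(f"pics/{f}.png"),box)
    p,d=cams.capture(cam);meas("now",cam,d,p,box)
E
```

```text
32.2 [0.46289882 0.13359674 0.26008175] [ 0.19726237 -0.2567136  -1.12944465]
start side 320 blade x [ 62.2 171.9] l [-24.5  23.1] zfit [-2.3000e-02  2.6429e+01] lfit [-0.036  4.525]
 handle 268 [-90.2  24.3] [-10.4  13.9]
now side 171 blade x [ 99.4 174.8] l [-25.9  23. ] zfit [-2.300e-02  2.644e+01] lfit [-0.264 39.164]
 handle 0 0 0
start top 697 blade x [ 61.  171.5] l [-25.4  23.5] zfit [-2.2000e-02  2.4485e+01] lfit [-0.001 -0.795]
 handle 400 [-87.  26.] [-12.5  11.9]
now top 694 blade x [ 61.9 172.7] l [-25.8  23.1] zfit [-2.2000e-02  2.4509e+01] lfit [-0.01  -0.137]
 handle 402 [-86.1  27.7] [-12.8  11.9]
```

The trowel is back in its seat to within about 1 mm, and the tile is against the fence. Handing in.

```bash
python3 -c "
from station import r
print(r.finish_job())"
```

```text
the job is handed in; nothing more can be done
None
```

Job handed in at about 32 s: the tile lies glaze down, flat and square against the back fence, and the trowel is back in its rest within about 1–2 mm of its starting position. The handle slipped about 8° in the grip during the first lift, and I corrected for it; force readings between moves were all below about 5 N.

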